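Set up a test box for interlock adjustment: relay in, sprung cover held just below balance

TASK

The cover interlock of the grey test box is to be adjusted. First, with the cover shut, plug the loose orange relay upright and fully home into the empty blue socket on the left of the box's deck and let go of it, so that the interlock circuit is live; then take the sprung clear cover by its black grip, raise it five to fifteen degrees past its balance point, which lies at 57 degrees open, so that the interlock trips, and ease it back to just below that point, two to ten degrees short of it, where it would fall shut if let go. Keep the cover in hand all the way so that it neither flies open nor drops, leave the other parts on the bench where they are, and finish still holding the cover steady there by its grip, so that a colleague can set the interlock cam.

Things in the scene. Friction and masses are not known exactly. Their poses are not given: they have to be found in the camera images.
- relay: Loose orange box-shaped plug relay standing upright on the bench, 22 mm along its x, 28 mm along its y, 34 mm high (30 g). Origin: centre of its underside; z up.
- socket_floor (a point): Centre of the floor of the well in the blue relay socket (31 x 76 mm) on the left of the box's deck. The well is 24 mm along x, 30 mm along y, 12 mm deep: its mouth is 12 mm above this point, nothing near it is higher except the cover (30 mm above this point, from 50 mm to the right). z up, x to the box's rear; the relay's x goes along this x, either way round, and it then stands 22 mm proud.
- test_box: Grey steel test box fixed on the bench, 215 mm deep (x) by 285 mm wide (y), deck 34 mm above the bench; at yaw 0 its front looks to -x. On the right of the deck a white chamber, 160 x 172 mm, is closed by the clear cover in its aluminium frame. Origin: centre of its underside, x to the rear, y to the left, z up.
- cover (a joint): Opening angle of the clear sprung cover, rad: 0 shut (as it starts), stop at 1.5; opening lifts its front edge up and back about the hinge at its rear. A gas strut helps: below the balance point at 1.00 rad (57 degrees) the cover falls shut by itself, above it it swings open by itself. It takes about 3 N up at the grip to start it, and less than 1 N near the balance point.
- cover_hinge (a point): Middle of the cover's hinge axis, 74 mm above the bench; x to the box's rear, y to its left (along the hinge axis), z up. The grip's axis goes round it at a radius of 208 mm: at angle q the grip lies at x = -208 cos q, z = 208 sin q mm in this frame.
- cover_grip: Black rubber cylinder at the middle of the cover's front edge, diameter 22 mm, 42 mm long along the hinge axis, on an 18 mm wide tongue that holds it 40 mm clear of the cover's edge; it tilts with the cover. Origin: its middle. It can be pinched from above over its flat ends (42 mm; it then turns between the pads as the cover rises) or across its diameter.
- heatsink: Loose finned silver heatsink, 40 x 60 x 24 mm, a bystander; origin: centre of its underside.
- transformer: Loose black and yellow transformer, 56 x 66 x 44 mm, a bystander; origin: centre of its underside.
- tip_tin: Loose round tin with a gold wire sponge, diameter 57, 34 mm high, a bystander; origin: centre of its underside.
There are look-alikes about, which are no part of the job. What is meant by the relay is not turquoise, and is the smaller of those in its own colour.

How it is judged:
By the outcome, as a careful person would: the job done as asked, in the order asked, and still so for the second after the job is handed in, while the arm keeps its last pose, push and grip.
It also fails if it takes over 67 s, if anything falls off the work surface, if the arm or the gripper's body presses on something with over 40 N, if the wrist force passes 120 N, or if a joint passes its speed limit or range.

ROBOT

A 7-joint arm with a two-finger parallel gripper is mounted at the origin on a cart in front of the work surface, level with it; the furniture and walls round the work are solid. World frame = base frame: x ahead of the robot, y to its left, z up, the work surface at z = 0. Lengths are in m, angles in rad, forces in N, time in s.
With the tool pointing down it reaches from about 0.425 to 0.95 m from the base axis. Payload 4.7 kg.
Tool frame: the origin (TCP) lies at the centre of the arm's flange, where the gripper is bolted on; the fingertips stand 182 mm ahead of it and the grasp point (between the pads) lies 164 mm ahead of it; z points along the fingers, y is the line along which they close (so a half turn about z gives the same grasp; the last joint's range is limited). The gripper opens to 87 mm and grips with 3 to 60 N. Pads are 19 mm wide; open, the fingers measure 117 mm over their backs; the gripper's body (75 mm by 190 mm) begins 51 mm behind the grasp point.
Start: joints at [1.167, 0.469, -0.049, 1.532, 0.024, 1.141, -0.082], TCP at [0.247, -0.628, 0.405] pointing down, gripper open.
Joint ranges: [-2.59, 2.59], [-0.33, 1.99], [-1.39, 1.29], [0.1, 2.45], [-1.04, 4.18], [0.21, 1.99], [-2.66, 2.66]. Speed limits (rad/s): [2.57, 2.57, 3.14, 3.14, 3.14, 3.14, 3.14].

INTERFACE

Orientations are given as a 3x3 rotation matrix whose columns are the frame's x, y, z axes.
In Python, from bench import * gives the robot as it stands.
- The arm moves only by the tool carry_out, never from a script. Its argument "plan" is text: rows parted by semicolons, each of 7 numbers parted by spaces: the finger opening in mm, from 0 to 87, then the shift along the world's x, y, z in mm, then the turn, a rotation vector about the world's x, y, z in rad. In form: hand x y z rx ry rz; .... A call has exactly 5 rows; each row shifts and turns the commanded pose from where the row before left it; what a row does not reach is not made up. A row lasts 1/10 s, in which the tool goes at most 50 mm and 8.59 degrees, less where a joint would pass 70% of its speed; a pose out of reach is approached as far as the arm can. A call with a gripper value outside its range is refused whole. The fingers move at their own pace and stop on an object; "squeeze" is the grip in N (left out, the last holds). Time passes only in rows, so rows that do not move let the fingers close, or fill a call up. It gives the time, the measured TCP pose, the force, the opening and the grip force at its end, in the units of the state.
- sense(): the state, without advancing time (a new reading comes with each control period).
- snapshot(name): name is "scene" or "top" or "wrist"; returns the picture (480x640x3 uint8, red, green, blue); there is no depth.
- calibration(name): a dict with "K" (3x3 intrinsics, pixels), "k1" (the pictures are not rectified: a ray, as slopes to the right and down, at radius r is drawn at 1 + k1 r^2 times it, then the intrinsics apply), "extrinsics" (4x4, takes a point from camera to world coordinates). Camera axes: x right, y down, z forward; pixel columns grow to the right and rows downward; lengths in m; the calibration is good to about 2 mm. A picture is of the moment at which its call begins: read the wrist's pose just before it. calibration takes no time and is no camera call; for the wrist camera it gives the pose at the moment of the call.
- job_done(): hands the job in; it is judged then, once.
Trained networks look in the newest picture that a camera, given by its name, has taken for a name from the list of things; names that differ only in an ending like _2 or _b are one class to them, and where a whole thing is asked for, a point or a joint stands for the part that bears it (a point fixed in the world has none). Each returns a list of dicts, best first, with "conf" (0 to 1); they miss things now and then, are a little off and sometimes report something else, mostly with a low value. They report only what shows in the picture. A call takes as long as a camera call. They do not tell look-alikes from the thing itself.
- spot_in(name, camera): "rect" ([centre column, centre row, width, height] in pixels, round what is visible of it).
- place_of(name, camera): "point" ([column, row] in pixels: a listed point, or the origin of a listed thing).
The state is a dict: "time_s": time; "joint_pos": joint angles; "qd": joint speeds; "tau": joint torques, N m; "tcp_pos": TCP position; "ee_rot": TCP orientation; "ft_force": force on the tool from outside, world axes, zero at the start; "ft_torque": the same for the moment, N m; "grip_width": opening from 0.0 (shut) to 1.0 (fully open); "grasp_force": force on a finger pad.
Only numpy, scipy, OpenCV 4.12 (cv2) and the standard library are available. Lean on these libraries where they do the work, as an engineer would, in place of code of your own. Each camera call takes 0.05 s, during which the arm holds its last target. There are 200 camera calls.

## Working session

There is one attempt and no reset: what is moved stays moved. The work goes in short steps, Python scripts to look and compute and a tool call to move; the robot and the scene stay as the last step left them, time stands still between calls to the robot, and variables do not carry over. Pictures are saved under pics/ and viewed, at most 10 in all, crops included, and the job is handed in when it is done.

Besides the shell and the picture viewer there is one more tool, called after "Emit:" by a JSON object that holds its "api" and its "payload". carry_out: Moves the arm, as the interface text tells. Its arguments: {"type":"object","properties":{"plan":{"type":"string"},"squeeze":{"type":"number"}},"required":["plan"]}

```bash
mkdir -p pics; cat > h.py <<'E'
from bench import *
import numpy as np, cv2
def ray(cam,px,cal=None):
    c=cal or calibration(cam);K=np.array(c["K"]);E=np.array(c["extrinsics"])
    d=np.array([(px[0]-K[0,2])/K[0,0],(px[1]-K[1,2])/K[1,1]]);u=d.copy()
    for _ in range(20): u=d/(1+c["k1"]*(u@u))
    v=E[:3,:3]@np.array([u[0],u[1],1]);return E[:3,3],v
def at_z(cam,px,z,cal=None):
    o,v=ray(cam,px,cal);return o+v*(z-o[2])/v[2]
def tri(rs):
    A=np.zeros((3,3));b=np.zeros(3)
    for o,v in rs:
        v=v/np.linalg.norm(v);P=np.eye(3)-np.outer(v,v);A+=P;b+=P@o
    return np.linalg.solve(A,b)
def proj(cam,p,cal=None):
    c=cal or calibration(cam);E=np.array(c["extrinsics"]);q=E[:3,:3].T@(np.array(p)-E[:3,3]);u=q[:2]/q[2];u=u*(1+c["k1"]*(u@u))
    K=np.array(c["K"]);return u*[K[0,0],K[1,1]]+K[:2,2]
def save(n,im): cv2.imwrite("pics/"+n+".png",cv2.cvtColor(np.asarray(im),cv2.COLOR_RGB2BGR))
E
python3 - <<'E'
from h import *
np.set_printoptions(precision=4,suppress=True)
s=sense();print(s["time_s"],s["tcp_pos"],s["grip_width"]);print(s["ee_rot"])
for c in ["scene","top"]:
    im=snapshot(c);save(c,im)
    for n in ["relay","socket_floor","cover_hinge","cover_grip","test_box","heatsink","transformer","tip_tin"]:
        r=place_of(n,c)
        print(c,n,[(np.round(d["point"],1).tolist(),round(d["conf"],2),at_z(c,d["point"],{"socket_floor":.03,"cover_hinge":.074,"cover_grip":.074}.get(n,0)).round(3).tolist()) for d in r[:4]])
E
```

```text
0.0 [ 0.247  -0.6279  0.4037] 0.9983313142911676
[[ 0.9306  0.3661 -0.0008]
 [ 0.3661 -0.9306  0.0018]
 [-0.0001 -0.0019 -1.    ]]
scene relay [([389.2, 334.3], 0.71, [0.543, -0.087, 0.0]), ([444.9, 299.7], 0.57, [0.706, -0.103, 0.0]), ([424.1, 323.6], 0.54, [0.615, -0.116, 0.0]), ([348.1, 235.6], 0.53, [0.741, 0.215, 0.0])]
scene socket_floor [([271.1, 252.0], 0.85, [0.525, 0.255, 0.03])]
scene cover_hinge [([348.3, 231.4], 0.85, [0.668, 0.146, 0.074])]
scene cover_grip [([300.8, 278.5], 0.58, [0.474, 0.086, 0.074])]
scene test_box [([313.0, 275.4], 0.95, [0.562, 0.151, 0.0])]
scene heatsink [([246.0, 233.1], 0.67, [0.556, 0.409, 0.0])]
scene transformer [([494.9, 318.9], 0.83, [0.729, -0.207, 0.0])]
scene tip_tin [([244.0, 212.7], 0.61, [0.615, 0.505, 0.0]), ([495.3, 318.9], 0.27, [0.729, -0.207, 0.0])]
top relay [([407.1, 204.2], 0.66, [0.711, -0.119, 0.0]), ([399.7, 267.2], 0.62, [0.536, -0.092, 0.0]), ([413.5, 239.4], 0.57, [0.612, -0.132, 0.0])]
top socket_floor []
top cover_hinge [([313.5, 217.5], 0.92, [0.662, 0.141, 0.074])]
top cover_grip [([338.3, 292.4], 0.6, [0.465, 0.08, 0.074])]
top test_box [([310.5, 251.1], 0.74, [0.584, 0.15, 0.0])]
top heatsink [([217.4, 261.6], 0.59, [0.559, 0.403, 0.0])]
top transformer [([438.4, 197.3], 0.61, [0.729, -0.206, 0.0])]
top tip_tin [([184.9, 244.1], 0.71, [0.608, 0.492, 0.0])]
```

```bash
python3 - <<'E'
import cv2,numpy as np
s=cv2.imread("pics/scene.png");t=cv2.imread("pics/top.png")
a=cv2.resize(s[190:370,220:540],None,fx=2.5,fy=2.5,interpolation=cv2.INTER_CUBIC)
b=cv2.resize(t[170:330,160:480],None,fx=2.5,fy=2.5,interpolation=cv2.INTER_CUBIC)
cv2.imwrite("pics/s1.png",a);cv2.imwrite("pics/t1.png",b)
E
```

```text
(no output)
```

View pics/s1.png

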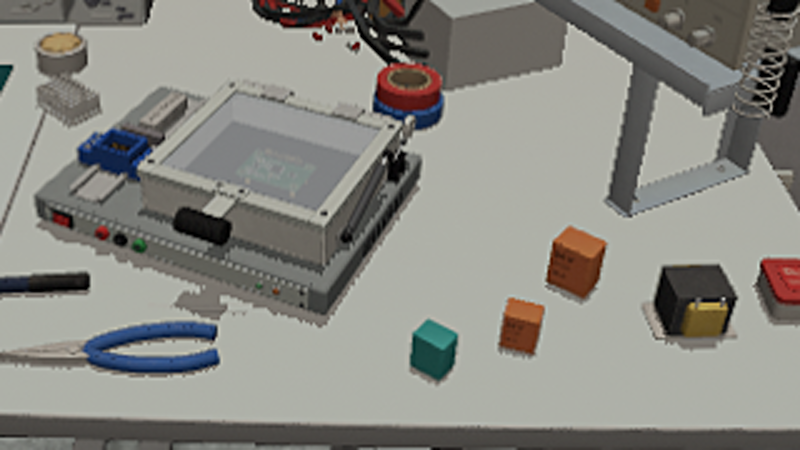

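View pics/t1.png

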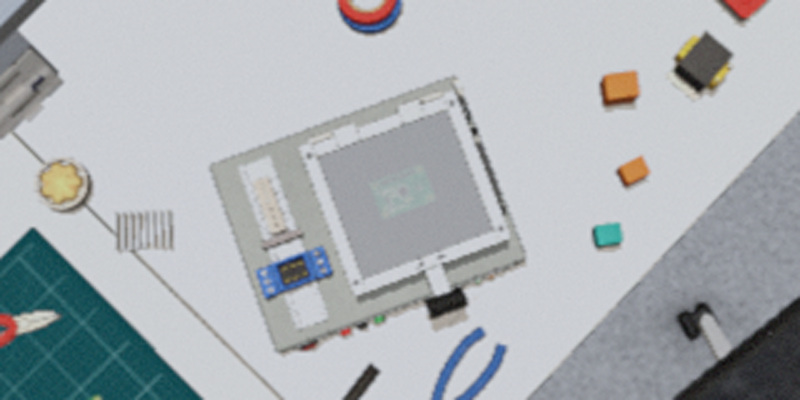

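Candidates for the relay, in scene pixels: small orange (424,324), large orange (445,300) and turquoise (389,334). I choose the small orange one, which is at (413,239) in the top view. Next I check the wrist camera mount and the surroundings.

```bash
python3 - <<'E'
from h import *
np.set_printoptions(precision=4,suppress=True)
c=calibration("wrist");s=sense();R=np.array(s["ee_rot"]);E=np.array(c["extrinsics"])
print(R.T@(E[:3,3]-s["tcp_pos"]));print(R.T@E[:3,:3]);print(c["K"])
for q in [(470,273),(455,195),(512,225)]: print(at_z("scene",q,0))
print(np.array(calibration("top")["extrinsics"]))
E
```

```text
[ 0.069  -0.002   0.0207]
[[-0.0006 -0.9669 -0.2551]
 [ 1.     -0.0003 -0.0011]
 [ 0.001  -0.2551  0.9669]]
[[365.2344   0.     318.9376]
 [  0.     365.2344 239.2829]
 [  0.       0.       1.    ]]
[ 0.8271 -0.0892  0.    ]
[1.144  0.1545 0.    ]
[ 1.1027 -0.0533  0.    ]
[[-0.0159 -0.9883  0.1515  0.3581]
 [-0.9998  0.0145 -0.011   0.1447]
 [ 0.0086 -0.1517 -0.9884  1.6458]
 [ 0.      0.      0.      1.    ]]
```

View pics/top.png

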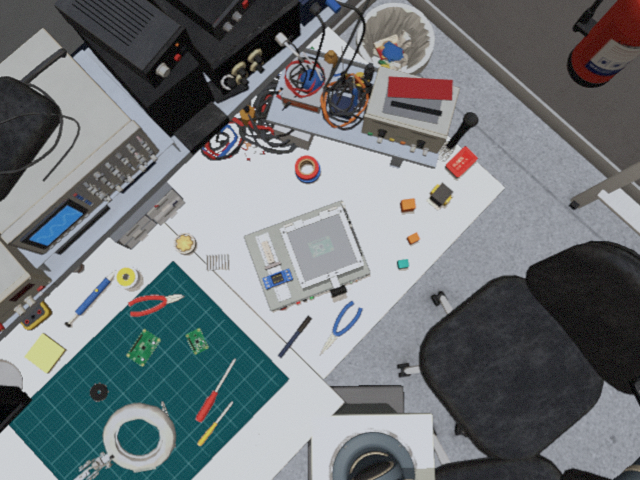

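View pics/scene.png

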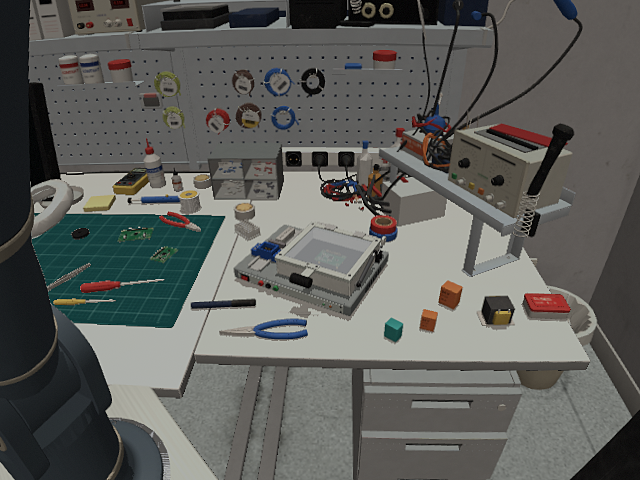

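```bash
python3 - <<'E'
from h import *
for p in [(0.247,-.628,.25),(0.247,-.628,.45),(0,0,0),(0,0,.4),(.25,-.45,.6),(.4,-.4,.4),(.55,-.2,.3)]:
    print(p,proj("top",p).round(),proj("scene",p).round())
im=snapshot("wrist");save("w0",im)
E
```

```text
(0.247, -0.628, 0.25) [657. 379.] [674. 612.]
(0.247, -0.628, 0.45) [715. 386.] [-450.  -93.]
(0, 0, 0) [372. 474.] [ 88. 486.]
(0, 0, 0.4) [391. 520.] [-51. 251.]
(0.25, -0.45, 0.6) [668. 394.] [786.   8.]
(0.4, -0.4, 0.4) [580. 310.] [611. 261.]
(0.55, -0.2, 0.3) [466. 246.] [472. 217.]
```

View pics/w0.png

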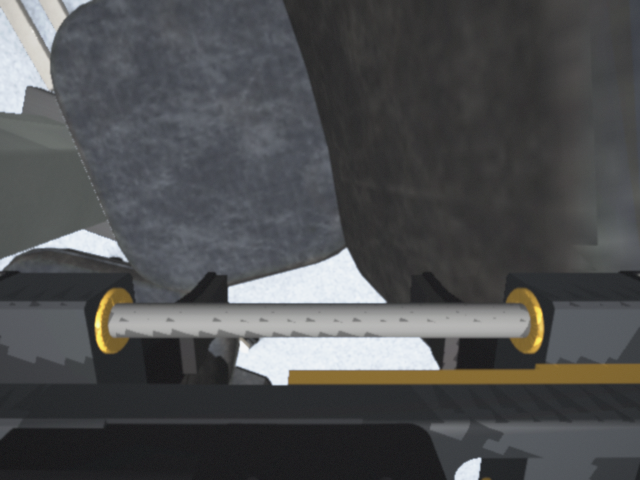

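The wrist view shows the chair seat, and its dark back to the right beyond about column 300. I'll leave towards +y first.

Emit:
{"api": "carry_out", "payload": {"plan": "87 8 45 0 0 0 0; 87 10 45 0 0 0 0; 87 18 45 0 0 0 0; 87 18 45 0 0 0 0; 87 20 45 0 0 0 0"}}

```text
time_s: 1.45
tcp_pos: [0.3213, -0.4013, 0.4051]
ee_rot: [[0.931, 0.365, 0.0], [0.365, -0.931, -0.001], [0.0, 0.001, -1.0]]
ft_force: [0.7, -0.1, 0.6]
grip_width: 1.001
grasp_force: 0.0
```

Emit:
{"api": "carry_out", "payload": {"plan": "87 35 35 0 0 0 0; 87 35 35 0 0 0 0; 87 35 35 0 0 0 0; 87 35 35 0 0 0 0; 87 35 35 0 0 0 0"}}

```text
time_s: 1.95
tcp_pos: [0.4972, -0.2266, 0.4052]
ee_rot: [[0.931, 0.366, 0.001], [0.366, -0.931, -0.001], [0.001, 0.001, -1.0]]
ft_force: [1.2, -0.8, 0.5]
grip_width: 0.999
grasp_force: 0.0
```

Emit:
{"api": "carry_out", "payload": {"plan": "87 35 43 0 0 0 0; 87 35 43 0 0 0 0; 87 0 0 0 0 0 0; 87 0 0 0 0 0 0; 87 0 0 0 0 0 0"}}

```text
time_s: 2.45
tcp_pos: [0.5586, -0.1519, 0.4046]
ee_rot: [[0.931, 0.364, -0.001], [0.364, -0.931, -0.001], [-0.001, 0.001, -1.0]]
ft_force: [-0.6, 0.7, 0.7]
grip_width: 1.002
grasp_force: 0.0
```

```bash
python3 - <<'E'
from h import *
np.set_printoptions(precision=4,suppress=True)
s=sense();print(s["time_s"],s["tcp_pos"],s["joint_pos"]);print(s["ee_rot"])
im=snapshot("wrist");save("w1",im)
for d in place_of("relay","wrist"): print(d,at_z("wrist",d["point"],0))
print(spot_in("relay","wrist"))
# orange mask corners
hsv=cv2.cvtColor(im,cv2.COLOR_RGB2HSV);m=cv2.inRange(hsv,(5,130,60),(18,255,255))
n,l,st,ce=cv2.connectedComponentsWithStats(m)
for i in range(1,n):
    if st[i,4]>150: print(st[i],ce[i])
E
```

```text
2.45 [ 0.5586 -0.1519  0.4046] [ 0.4426  0.3326 -0.3179  1.7541  0.1176  1.074  -1.1133]
[[ 0.9313  0.3642 -0.0009]
 [ 0.3642 -0.9313 -0.001 ]
 [-0.0011  0.0006 -1.    ]]
{'point': [312.9, 152.7], 'conf': 0.88} [ 0.6105 -0.1233  0.    ]
{'point': [262.6, 200.9], 'conf': 0.87} [ 0.5448 -0.0915  0.    ]
{'point': [335.6, 56.5], 'conf': 0.67} [ 0.7026 -0.1113  0.    ]
[{'rect': [260.2, 204.9, 36.1, 30.5], 'conf': 0.83}, {'rect': [310.8, 153.7, 29.9, 24.3], 'conf': 0.67}, {'rect': [337.6, 47.7, 47.9, 56.5], 'conf': 0.64}]
[ 314   23   47   52 1742] [335.9742  48.2026]
[297 140  30  25 653] [311.5758 151.7366]
```

View pics/w1.png

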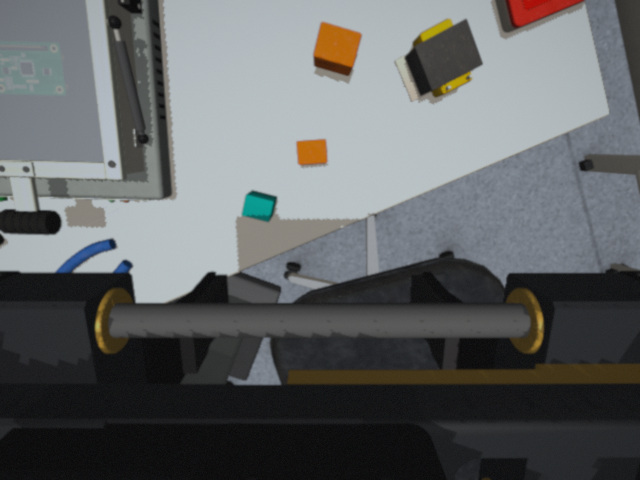

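Small orange relay at (312,152), with the turquoise one at (260,205) and the large orange at (336,48). Its long side lies almost along the tool's y.

```bash
python3 - <<'E'
from h import *
np.set_printoptions(precision=4,suppress=True)
s=sense();im=cv2.cvtColor(cv2.imread("pics/w1.png"),cv2.COLOR_BGR2RGB)
hsv=cv2.cvtColor(im,cv2.COLOR_RGB2HSV);m=cv2.inRange(hsv,(5,130,60),(18,255,255));m[:, :290]=0;m[:130]=0;m[:,340:]=0
p=np.argwhere(m)[:,::-1]
P=np.array([at_z("wrist",q,.034)[:2] for q in p])
r=cv2.minAreaRect((P*1000).astype(np.float32));b=cv2.boxPoints(r);print(r,b)
print("mean",P.mean(0),"tool yaw x",np.degrees(np.arctan2(s["ee_rot"][1][0],s["ee_rot"][0][0])))
for n in ["test_box","cover_grip","cover_hinge"]:
    d=place_of(n,"wrist");print(n,d and (d[0],at_z("wrist",d[0]["point"],.074)))
E
python3 - <<'E'
import cv2
im=cv2.imread("pics/w1.png")[110:230,230:390]
cv2.imwrite("pics/c1.png",cv2.resize(im,None,fx=5,fy=5,interpolation=cv2.INTER_CUBIC))
E
```

```text
((501.506591796875, -165.08441162109375), (258.48321533203125, 27.00175666809082), 21.38915252685547) [[ 376.2427 -199.6479]
 [ 386.0903 -224.7899]
 [ 626.7704 -130.5209]
 [ 616.9229 -105.3789]]
mean [ 0.611  -0.1222] tool yaw x 21.297677694676423
test_box ({'point': [19.5, 82.7], 'conf': 0.83}, array([0.5792, 0.1133, 0.074 ]))
cover_grip ({'point': [30.3, 222.0], 'conf': 0.72}, array([0.469 , 0.0856, 0.074 ]))
cover_hinge []
```

View pics/c1.png

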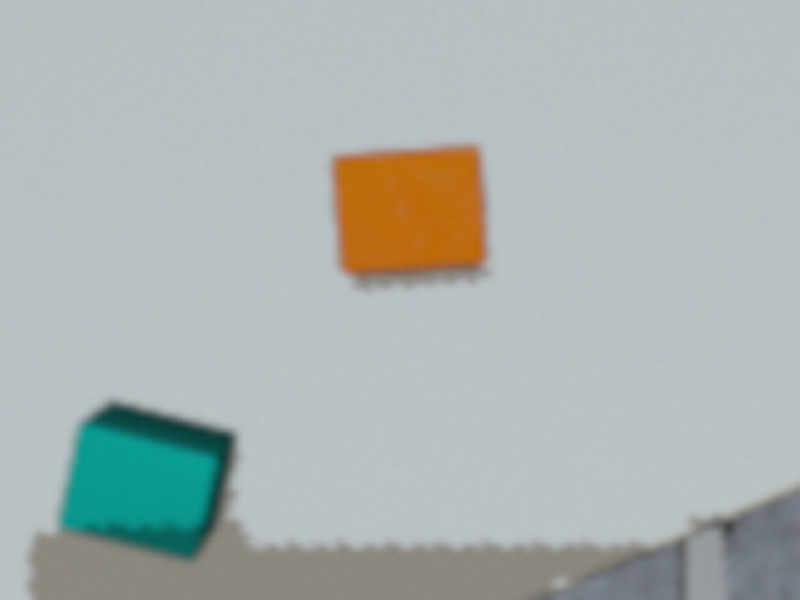

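```bash
python3 - <<'E'
from h import *
s=sense();im=cv2.cvtColor(cv2.imread("pics/w1.png"),cv2.COLOR_BGR2RGB)
hsv=cv2.cvtColor(im,cv2.COLOR_RGB2HSV);m=cv2.inRange(hsv,(5,130,60),(18,255,255))
n,l,st,ce=cv2.connectedComponentsWithStats(m)
i=[i for i in range(1,n) if abs(st[i,4]-653)<80][0]
P=np.array([at_z("wrist",q,.034)[:2] for q in np.argwhere(l==i)[:,::-1]])
print(cv2.minAreaRect((P*1000).astype(np.float32)),P.mean(0))
C=np.cov(P.T);w,v=np.linalg.eigh(C);print(np.degrees(np.arctan2(v[1],v[0])),np.sqrt(12*w))
E
```

```text
((612.2978515625, -120.90318298339844), (20.977401733398438, 26.37831687927246), 25.345434188842773) [ 0.61241206 -0.12086261]
[-155.71344773  114.28655227] [0.02095993 0.02636018]
```

Emit:
{"api": "carry_out", "payload": {"plan": "60 27 15 0 0 0 0.03; 60 26 15 0 0 0 0.031; 60 0 0 -45 0 0 0; 60 0 0 -45 0 0 0; 60 0 0 -45 0 0 0"}}

```text
time_s: 3.25
tcp_pos: [0.6122, -0.121, 0.2687]
ee_rot: [[0.907, 0.422, 0.001], [0.422, -0.907, -0.0], [0.001, 0.001, -1.0]]
ft_force: [0.3, -1.6, -0.5]
grip_width: 0.706
grasp_force: 0.0
```

```bash
python3 - <<'E'
from h import *
np.set_printoptions(precision=4,suppress=True)
s=sense();R=np.array(s["ee_rot"]);print(s["tcp_pos"],np.degrees(np.arctan2(R[1,0],R[0,0])),s["grip_width"])
im=snapshot("wrist");save("w2",im)
hsv=cv2.cvtColor(im,cv2.COLOR_RGB2HSV);m=cv2.inRange(hsv,(5,130,60),(18,255,255))
n,l,st,ce=cv2.connectedComponentsWithStats(m);print(st[st[:,4]>150],proj("wrist",(.612,-.1215,.034)))
E
```

```text
[ 0.6122 -0.121   0.2687] 24.942572602950523 0.7064317907070011
[[     0      0    640    480 301856]
 [   335     75     76     69   3596]
 [   301    232     44     41   1728]] [328.535  255.6429]
```

```bash
python3 - <<'E'
from h import *
from scipy.optimize import least_squares
im=cv2.cvtColor(cv2.imread("pics/w2.png"),cv2.COLOR_BGR2RGB)
hsv=cv2.cvtColor(im,cv2.COLOR_RGB2HSV);m=cv2.inRange(hsv,(3,100,30),(20,255,255));m[:200]=0;m[300:]=0;m[:,:280]=0;m[:,370:]=0
p=np.argwhere(m);print(p.min(0),p.max(0))
cal=calibration("wrist")
def f(x,y,a):
    c,s=np.cos(a),np.sin(a)
    q=np.array([proj("wrist",(x+c*i*.011-s*j*.014,y+s*i*.011+c*j*.014,z),cal) for i in(-1,1) for j in(-1,1) for z in(0,.034)])
    t=np.zeros((480,640),np.uint8);cv2.fillConvexPoly(t,cv2.convexHull((q*16).round().astype(np.int32)),255,shift=4);return t
best=max(((lambda t:(np.sum((t>0)&(m>0))/np.sum((t>0)|(m>0)),x,y,a))(f(x,y,np.radians(a))) for x in np.arange(.606,.620,.001) for y in np.arange(-.128,-.115,.001) for a in (21,23,25,27)));print(best)
E
```

```text
[231 301] [273 344]
(np.float64(0.7798204360837965), np.float64(0.61), np.float64(-0.119), 25)
```

```bash
python3 - <<'E'
from h import *
im=cv2.cvtColor(cv2.imread("pics/w2.png"),cv2.COLOR_BGR2RGB)
for p in [(.6122,-.121,.034),(.6122,-.121,0)]: print(proj("wrist",p))
a=im[190:340,230:430].copy();a=cv2.resize(a,None,fx=4,fy=4,interpolation=cv2.INTER_CUBIC)
c,s=np.cos(np.radians(25)),np.sin(np.radians(25))
for z in (0,.034):
    q=np.array([proj("wrist",(.6122+c*i*.011-s*j*.014,-.121+s*i*.011+c*j*.014,z)) for i,j in((-1,-1),(-1,1),(1,1),(1,-1))])
    cv2.polylines(a,[((q-[230,190])*4).astype(np.int32)],True,(255,0,255))
save("c2",a)
E
```

```text
[327.9131036  255.00797663]
[327.14316498 239.62814169]
```

View pics/c2.png

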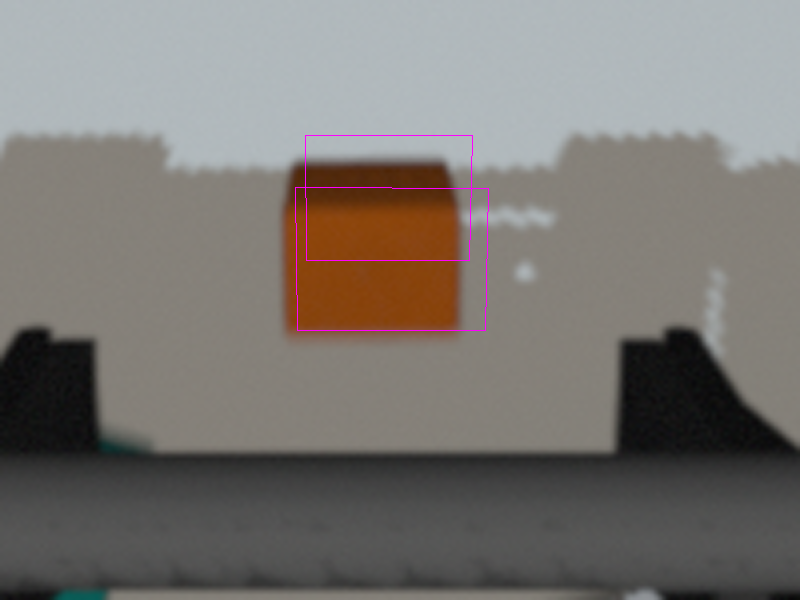

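```bash
python3 - <<'E'
from h import *
np.set_printoptions(precision=4,suppress=True)
c=calibration("wrist");s=sense();R=np.array(s["ee_rot"]);E=np.array(c["extrinsics"])
print(s["time_s"],s["tcp_pos"]);print(R.T@(E[:3,3]-s["tcp_pos"]));print(E,c["k1"])
im=snapshot("wrist");save("w3",im)
im=im.astype(int)
m=(im[...,0]>im[...,2]*1.8)&(im[...,0]>40);print([ (r,np.where(m[r,280:370])[0][[0,-1]]+280) for r in (232,238,245,255,265,270)])
for p in [(.6122,-.121,.034)]: print(proj("wrist",p))
E
```

```text
3.3 [ 0.6091 -0.1209  0.2605]
[ 0.0691 -0.002   0.0207]
[[ 0.4213 -0.8734 -0.2443  0.6707]
 [-0.9069 -0.4081 -0.1047 -0.0899]
 [-0.0083  0.2657 -0.964   0.2391]
 [ 0.      0.      0.      1.    ]] -0.006790923911571748
[(232, array([307, 348])), (238, array([305, 350])), (245, array([305, 350])), (255, array([305, 350])), (265, array([305, 350])), (270, array([306, 350]))]
[327.3963 253.8257]
```

Emit:
{"api": "carry_out", "payload": {"plan": "60 0 0 0 0 0 0; 60 0 0 -20 0 0 0; 60 0 0 0 0 0 0; 60 0 0 0 0 0 0; 60 0 0 0 0 0 0"}}

```text
time_s: 3.85
tcp_pos: [0.613, -0.1207, 0.2521]
ee_rot: [[0.907, 0.422, 0.004], [0.422, -0.907, -0.001], [0.003, 0.002, -1.0]]
ft_force: [0.5, 0.7, -0.0]
grip_width: 0.685
grasp_force: 0.0
```

```bash
python3 - <<'E'
from h import *
np.set_printoptions(precision=4,suppress=True)
s=sense();R=np.array(s["ee_rot"]);print(s["tcp_pos"],np.degrees(np.arctan2(R[1,0],R[0,0])),s["qd"])
cal=calibration("wrist");im=snapshot("wrist");save("w3",im)
im=im.astype(int);m=(im[...,0]>im[...,2]*1.8)&(im[...,0]>40)
m[:, :280]=0;m[:,370:]=0;m[:180]=0;p=np.argwhere(m);print(p.min(0),p.max(0))
pc=np.percentile(p[:,1],[1,50,99]);print(pc)
# brightness profile at centre column
print([(r,im[r,int(pc[1])].tolist()) for r in range(p[:,0].min()-3,p[:,0].min()+30,2)])
for i in (-1,1):
  for z in (0,.034): print(i,z,proj("wrist",(.612+i*.011*.907,-.121+i*.011*.421,z),cal))
E
```

```text
[ 0.613  -0.1207  0.2521] 24.9579300872844 [-0.0022  0.0068 -0.      0.0092  0.0017 -0.0038 -0.0023]
[239 280] [383 369]
[282. 323. 367.]
[(236, [137, 134, 129]), (238, [114, 106, 99]), (240, [72, 39, 17]), (242, [74, 36, 10]), (244, [77, 39, 11]), (246, [81, 39, 12]), (248, [85, 42, 12]), (250, [87, 43, 12]), (252, [99, 48, 14]), (254, [134, 67, 12]), (256, [139, 69, 15]), (258, [139, 69, 15]), (260, [137, 67, 13]), (262, [135, 68, 15]), (264, [134, 66, 14]), (266, [133, 65, 10]), (268, [132, 65, 14])]
-1 0 [321.2178 269.5455]
-1 0.034 [321.644  289.0198]
1 0 [321.2851 237.7318]
1 0.034 [321.7337 252.6583]
```

Emit:
{"api": "carry_out", "payload": {"plan": "60 -1 0 -30 0 0 0; 60 0 0 -23 0 0 0; 60 0 0 0 0 0 0; 60 0 0 0 0 0 0; 60 0 0 0 0 0 0"}}

```text
time_s: 4.4
tcp_pos: [0.6121, -0.1206, 0.1985]
ee_rot: [[0.907, 0.422, 0.003], [0.422, -0.907, -0.0], [0.003, 0.002, -1.0]]
ft_force: [-0.4, -0.8, -0.0]
grip_width: 0.69
grasp_force: 0.0
```

Emit:
{"api": "carry_out", "payload": {"plan": "20 0 0 0 0 0 0; 20 0 0 0 0 0 0; 20 0 0 0 0 0 0; 20 0 0 0 0 0 0; 20 0 0 0 0 0 0", "squeeze": 20}}

```text
time_s: 4.9
tcp_pos: [0.6113, -0.1206, 0.1969]
ee_rot: [[0.907, 0.422, 0.0], [0.422, -0.907, -0.0], [0.0, 0.0, -1.0]]
ft_force: [0.6, -0.0, -0.9]
grip_width: 0.321
grasp_force: 3.0
```

Emit:
{"api": "carry_out", "payload": {"plan": "20 0 0 10 0 0 0; 20 0 0 40 0 0 0; 20 0 0 45 0 0 0; 20 0 0 45 0 0 0; 20 -15 36 40 0 0 -0.07"}}

```text
time_s: 5.4
tcp_pos: [0.5987, -0.0929, 0.376]
ee_rot: [[0.937, 0.348, 0.005], [0.348, -0.937, -0.003], [0.003, 0.004, -1.0]]
ft_force: [-0.2, -0.2, 0.4]
grip_width: 0.317
grasp_force: 20.0
```

Emit:
{"api": "carry_out", "payload": {"plan": "20 -18 42 10 0 0 -0.07; 20 -18 42 0 0 0 0; 20 -18 42 0 0 0 0; 20 -18 42 0 0 0 0; 20 -18 42 0 0 0 0"}}

```text
time_s: 5.9
tcp_pos: [0.5066, 0.1232, 0.3835]
ee_rot: [[0.957, 0.292, 0.001], [0.292, -0.957, -0.0], [0.001, 0.0, -1.0]]
ft_force: [0.9, 1.0, -0.2]
grip_width: 0.319
grasp_force: 20.0
```

Emit:
{"api": "carry_out", "payload": {"plan": "20 -18 40 0 0 0 0; 20 -18 38 0 0 0 0; 20 -8 30 0 0 0 0; 20 0 0 0 0 0 0; 20 0 0 0 0 0 0"}}

```text
time_s: 6.4
tcp_pos: [0.4635, 0.2302, 0.3831]
ee_rot: [[0.956, 0.293, 0.001], [0.293, -0.956, -0.0], [0.001, 0.0, -1.0]]
ft_force: [-0.5, -0.6, 0.1]
grip_width: 0.321
grasp_force: 20.0
```

Emit:
{"api": "carry_out", "payload": {"plan": "20 0 0 0 0 0 0; 20 0 0 0 0 0 0; 20 0 0 0 0 0 0; 20 0 0 0 0 0 0; 20 0 0 0 0 0 0"}}

```text
time_s: 6.9
tcp_pos: [0.464, 0.2293, 0.3825]
ee_rot: [[0.957, 0.291, 0.0], [0.291, -0.957, -0.0], [-0.0, 0.0, -1.0]]
ft_force: [0.2, -0.1, -0.0]
grip_width: 0.321
grasp_force: 20.0
```

```bash
python3 - <<'E'
from h import *
np.set_printoptions(precision=4,suppress=True)
s=sense();R=np.array(s["ee_rot"]);print(s["time_s"],s["tcp_pos"],np.degrees(np.arctan2(R[1,0],R[0,0])),s["qd"],s["joint_pos"],s["grasp_force"],s["grip_width"])
cal=calibration("wrist");im=snapshot("wrist");save("w4",im)
cs=calibration("scene")
for n in ["socket_floor","cover_hinge","cover_grip","test_box"]:
    for d in place_of(n,"wrist")[:2]: print(n,d,at_z("wrist",d["point"],{"socket_floor":.04,"cover_hinge":.074,"cover_grip":.074}.get(n,0),cal))
print(tri([ray("wrist",place_of("socket_floor","wrist")[0]["point"],cal),ray("scene",(271.1,252))]))
E
```

```text
6.9 [0.464  0.2293 0.3825] 16.906597957578757 [-0.005   0.0007 -0.004   0.0002  0.0001 -0.     -0.0005] [-0.1387  0.2735 -0.4797  1.908   0.1493  0.9949 -1.9606] 19.999964833259583 0.3213536455187569
socket_floor {'point': [319.8, 172.0], 'conf': 0.89} [0.5061 0.2436 0.04  ]
cover_grip {'point': [486.6, 272.7], 'conf': 0.85} [0.4696 0.0867 0.074 ]
test_box {'point': [414.5, 130.4], 'conf': 0.71} [0.5667 0.1678 0.    ]
[0.5099 0.2411 0.0436]
```

View pics/w4.png

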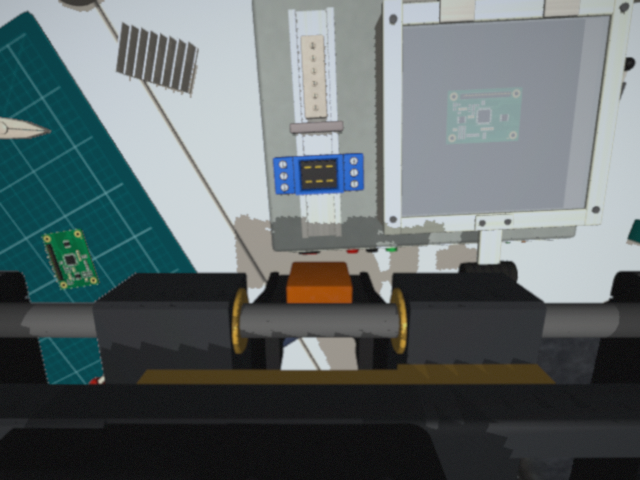

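The orange relay is held between the pads at (319,283). The blue socket is at (319,174), with its dark well at cols 301–339 and rows 159–189, and the box is turned a few degrees anticlockwise in the image.

```bash
python3 - <<'E'
from h import *
np.set_printoptions(precision=2,suppress=True)
im=cv2.cvtColor(cv2.imread("pics/w4.png"),cv2.COLOR_BGR2RGB);cal=calibration("wrist")
hsv=cv2.cvtColor(im,cv2.COLOR_RGB2HSV)
def rect(m,z,name):
    n,l,st,ce=cv2.connectedComponentsWithStats(m.astype(np.uint8))
    i=1+np.argmax(st[1:,4]);k=(l==i).astype(np.uint8)
    c=max(cv2.findContours(k,cv2.RETR_EXTERNAL,cv2.CHAIN_APPROX_NONE)[0],key=cv2.contourArea)
    P=np.array([at_z("wrist",q[0].astype(float),z,cal)[:2] for q in c])*1000
    print(name,st[i],cv2.minAreaRect(P.astype(np.float32)))
w=np.zeros(im.shape[:2],bool);w[140:210,262:375]=1
b=w&(hsv[...,0]>100)&(hsv[...,0]<130)&(hsv[...,1]>120)&(hsv[...,2]>50)
for z in (.050,.056): rect(b,z,"blue%g"%z)
w[:]=0;w[150:200,292:348]=1
rect(w&(im.max(2)<75),.056,"well")
print(im[150:200:2,310].tolist());print(im[166,290:350:2].tolist())
# chamber frame inner pane yaw
w[:]=0;w[5:240,400:615]=1
E
```

```text
blue0.05 [ 273  153   91   42 2026] ((504.40740966796875, 244.82846069335938), (31.767698287963867, 74.89392852783203), 19.7939510345459)
blue0.056 [ 273  153   91   42 2026] ((504.8834533691406, 244.95855712890625), (31.156557083129883, 73.45315551757812), 19.79399871826172)
well [301 160  35  29 748] ((505.35003662109375, 245.09945678710938), (22.3623046875, 28.331974029541016), 19.777008056640625)
[[206, 214, 221], [206, 214, 221], [179, 188, 204], [63, 105, 181], [50, 102, 189], [34, 54, 94], [57, 56, 57], [63, 61, 59], [119, 107, 63], [93, 84, 54], [61, 60, 60], [59, 59, 57], [59, 58, 58], [58, 57, 56], [61, 59, 58], [118, 104, 58], [122, 107, 57], [58, 55, 55], [55, 55, 55], [39, 51, 76], [21, 68, 138], [47, 102, 193], [117, 137, 184], [199, 208, 211], [206, 214, 216]]
[[53, 112, 205], [55, 103, 183], [56, 105, 186], [54, 111, 205], [41, 91, 172], [33, 52, 92], [57, 57, 58], [96, 88, 61], [128, 114, 60], [137, 123, 64], [119, 107, 63], [66, 64, 58], [78, 73, 57], [140, 124, 61], [153, 135, 64], [144, 129, 66], [85, 79, 60], [64, 60, 58], [131, 116, 59], [164, 143, 63], [160, 140, 61], [121, 107, 59], [60, 59, 62], [40, 60, 102], [42, 93, 178], [49, 108, 201], [51, 99, 179], [53, 99, 177], [53, 110, 204], [51, 110, 204]]
```

Emit:
{"api": "carry_out", "payload": {"plan": "20 -8 -3 -30 0 0 0.05; 20 -8 -2 -30 0 0 0; 20 0 0 -30 0 0 0; 20 0 0 -18 0 0 0; 20 0 0 0 0 0 0"}}

```text
time_s: 7.7
tcp_pos: [0.447, 0.2241, 0.2723]
ee_rot: [[0.941, 0.339, -0.005], [0.339, -0.941, -0.002], [-0.005, 0.001, -1.0]]
ft_force: [0.1, 0.2, 0.1]
grip_width: 0.321
grasp_force: 20.0
```

Emit:
{"api": "carry_out", "payload": {"plan": "20 0 0 0 0 0 0; 20 0 0 0 0 0 0; 20 0 0 0 0 0 0; 20 0 0 0 0 0 0; 20 0 0 0 0 0 0"}}

```text
time_s: 8.2
tcp_pos: [0.448, 0.2247, 0.2751]
ee_rot: [[0.941, 0.339, 0.001], [0.339, -0.941, 0.0], [0.001, 0.0, -1.0]]
ft_force: [0.5, -0.4, 0.3]
grip_width: 0.319
grasp_force: 20.0
```

```bash
cat > m.py <<'E'
from h import *
np.set_printoptions(precision=4,suppress=True)
s=sense();R=np.array(s["ee_rot"]);T=np.array(s["tcp_pos"]);print(s["time_s"],T,np.degrees(np.arctan2(R[1,0],R[0,0])));print(R)
cal=calibration("wrist");im=snapshot("wrist");save("w5",im)
for d in place_of("socket_floor","wrist")[:2]: print(d,at_z("wrist",d["point"],.037,cal),at_z("wrist",d["point"],.045,cal))
hsv=cv2.cvtColor(im,cv2.COLOR_RGB2HSV)
b=((hsv[...,0]>100)&(hsv[...,0]<130)&(hsv[...,1]>120)&(hsv[...,2]>50)).astype(np.uint8)
n,l,st,ce=cv2.connectedComponentsWithStats(b);i=1+np.argmax(st[1:,4]);k=(l==i).astype(np.uint8);print(st[i])
cs,hi=cv2.findContours(k,cv2.RETR_CCOMP,cv2.CHAIN_APPROX_NONE)
cs=sorted([c for c in cs if len(c)>60],key=len)[::-1]
for c in cs:
  for z in (.037,.046,.05):
    P=np.array([at_z("wrist",q[0].astype(float),z,cal)[:2] for q in c])*1000
    print(len(c),z,cv2.minAreaRect(P.astype(np.float32)))
o=(im[...,0].astype(int)>im[...,2]*2.0)&(im[...,0]>50);o[:230]=0;o[:,:270]=0;o[:,370:]=0
p=np.argwhere(o);print(p.min(0),p.max(0),np.percentile(p[:,1],[2,98]))
c0=int(np.median(p[:,1]));print([(r,im[r,c0].tolist()) for r in range(p[:,0].min()-4,p[:,0].min()+45,2)])
for x in (-.011,.011):
  for z in (.1969,.1629): print(x,z,proj("wrist",T+R@[x,0,z],cal))
E
python3 m.py
```

```text
8.2 [0.448  0.2247 0.2751] 19.804964940690187
[[ 0.9409  0.3388  0.0011]
 [ 0.3388 -0.9409  0.0003]
 [ 0.0011  0.0001 -1.    ]]
{'point': [328.6, 156.5], 'conf': 0.7} [0.5071 0.2423 0.037 ] [0.5073 0.2426 0.045 ]
[ 255  130  140   60 4977]
379 0.037 ((504.3422546386719, 243.96730041503906), (33.64750671386719, 80.04541778564453), 19.77454948425293)
379 0.046 ((504.6679382324219, 244.21209716796875), (32.25533676147461, 76.7335205078125), 19.77456283569336)
379 0.05 ((504.8126525878906, 244.32086181640625), (31.636573791503906, 75.26152038574219), 19.774545669555664)
193 0.037 ((504.4737243652344, 244.01058959960938), (25.655614852905273, 32.82450866699219), 19.774906158447266)
193 0.046 ((504.7939147949219, 244.25355529785156), (24.594074249267578, 31.46639060974121), 19.774866104125977)
193 0.05 ((504.93634033203125, 244.36158752441406), (24.12228012084961, 30.8627872467041), 19.774831771850586)
[263 270] [383 369] [275. 364.]
[(259, [97, 103, 99]), (261, [93, 87, 83]), (263, [84, 42, 13]), (265, [86, 44, 11]), (267, [90, 46, 14]), (269, [92, 46, 10]), (271, [95, 49, 17]), (273, [96, 47, 10]), (275, [99, 51, 12]), (277, [101, 51, 12]), (279, [102, 50, 11]), (281, [104, 52, 11]), (283, [107, 54, 17]), (285, [120, 60, 10]), (287, [160, 79, 12]), (289, [165, 82, 12]), (291, [166, 83, 13]), (293, [165, 82, 17]), (295, [163, 80, 11]), (297, [162, 80, 15]), (299, [161, 80, 10]), (301, [158, 78, 15]), (303, [90, 55, 36]), (305, [52, 53, 53]), (307, [62, 63, 64])]
-0.011 0.1969 [323.1055 301.223 ]
-0.011 0.1629 [323.8976 334.1432]
0.011 0.1969 [323.2078 261.1606]
0.011 0.1629 [324.0521 286.6724]
```

```bash
python3 - <<'E'
import cv2,numpy as np
im=cv2.imread("pics/w5.png").astype(int)
for r in (270,278,290,295):
    o=(im[r,:,2]>im[r,:,0]*2)&(im[r,:,2]>50);c=np.where(o[250:400])[0]+250;print(r,c[0],c[-1],len(c),(c[0]+c[-1])/2)
E
```

```text
270 291 347 57 319.0
278 288 371 66 329.5
290 285 399 75 342.0
295 286 399 75 342.5
```

```bash
python3 - <<'E'
from h import *
im=cv2.imread("pics/w5.png").astype(int)
for r in (266,270,278,290,295):
    print(r,[ (c,im[r,c,::-1].tolist()) for c in list(range(280,296,3))+list(range(340,362,3))])
s=sense();T=np.array(s["tcp_pos"]);R=np.array(s["ee_rot"])
for y in (-.014,.014):
  for z in (.1969,.1629): print(y,z,proj("wrist",T+R@[.011,y,z]))
E
```

```text
266 [(280, [99, 103, 101]), (283, [98, 103, 101]), (286, [99, 103, 101]), (289, [98, 102, 99]), (292, [89, 55, 36]), (295, [88, 46, 13]), (340, [87, 44, 11]), (343, [88, 46, 16]), (346, [89, 56, 39]), (349, [98, 101, 99]), (352, [98, 101, 99]), (355, [99, 103, 100]), (358, [98, 102, 99]), (361, [97, 102, 98])]
270 [(280, [88, 91, 88]), (283, [88, 93, 89]), (286, [88, 92, 89]), (289, [90, 87, 82]), (292, [91, 47, 13]), (295, [92, 48, 17]), (340, [93, 48, 14]), (343, [91, 46, 10]), (346, [91, 48, 12]), (349, [87, 87, 83]), (352, [88, 91, 89]), (355, [87, 91, 88]), (358, [87, 91, 88]), (361, [80, 84, 82])]
278 [(280, [23, 19, 22]), (283, [22, 22, 23]), (286, [23, 22, 22]), (289, [92, 48, 15]), (292, [103, 52, 14]), (295, [104, 52, 15]), (340, [101, 49, 13]), (343, [102, 51, 17]), (346, [101, 51, 13]), (349, [89, 46, 12]), (352, [20, 21, 20]), (355, [22, 23, 25]), (358, [24, 25, 25]), (361, [17, 15, 17])]
290 [(280, [24, 23, 24]), (283, [23, 20, 21]), (286, [99, 51, 18]), (289, [167, 82, 17]), (292, [170, 84, 15]), (295, [168, 82, 10]), (340, [162, 80, 15]), (343, [161, 79, 12]), (346, [163, 82, 20]), (349, [161, 81, 20]), (352, [88, 46, 19]), (355, [22, 23, 24]), (358, [22, 21, 21]), (361, [23, 20, 24])]
295 [(280, [22, 22, 23]), (283, [19, 17, 21]), (286, [84, 43, 12]), (289, [167, 83, 13]), (292, [169, 83, 13]), (295, [166, 82, 10]), (340, [161, 80, 16]), (343, [161, 80, 12]), (346, [161, 79, 16]), (349, [160, 80, 13]), (352, [76, 41, 20]), (355, [20, 24, 23]), (358, [24, 25, 26]), (361, [21, 18, 20])]
-0.014 0.1969 [295.54925345 261.17278427]
-0.014 0.1629 [290.42926098 286.68710217]
0.014 0.1969 [350.76936364 261.15801195]
0.014 0.1629 [357.56097274 286.67301176]
```

Emit:
{"api": "carry_out", "payload": {"plan": "20 20 6 0 0 0 0; 20 20 6 0 0 0 0; 20 17.5 5.5 0 0 0 0; 20 0 0 -15 0 0 0; 20 0 0 -8 0 0 0"}}

```text
time_s: 8.8
tcp_pos: [0.5049, 0.2422, 0.2513]
ee_rot: [[0.941, 0.339, -0.001], [0.339, -0.941, -0.001], [-0.001, 0.0, -1.0]]
ft_force: [-3.8, -2.9, 16.9]
grip_width: 0.322
grasp_force: 20.0
```

Emit:
{"api": "carry_out", "payload": {"plan": "20 0 0 0 0 0 0; 20 0 0 0 0 0 0; 20 0 0 0 0 0 0; 20 0 0 0 0 0 0; 20 0 0 0 0 0 0"}}

```text
time_s: 9.3
tcp_pos: [0.5049, 0.2419, 0.2512]
ee_rot: [[0.941, 0.339, -0.001], [0.339, -0.941, -0.001], [-0.001, 0.0, -1.0]]
ft_force: [0.1, -0.2, -1.0]
grip_width: 0.319
grasp_force: 20.0
```

```bash
python3 - <<'E'
from h import *
s=sense();R=np.array(s["ee_rot"]);print(s["tcp_pos"],np.degrees(np.arctan2(R[1,0],R[0,0])),s["ft_force"],s["ft_torque"])
E
```

```text
[0.50491171 0.24191688 0.25118714] 19.817295635363365 [ 0.1046872  -0.24095186 -0.99278754] [ 0.00477914 -0.01790406 -0.05790401]
```

Emit:
{"api": "carry_out", "payload": {"plan": "20 0.6 0.4 0 0 0 0; 20 0 0 -2 0 0 0; 20 0 0 -2 0 0 0; 20 0 0 -2 0 0 0; 20 0 0 0 0 0 0"}}

```text
time_s: 9.8
tcp_pos: [0.5058, 0.2428, 0.2478]
ee_rot: [[0.941, 0.339, 0.001], [0.339, -0.941, -0.001], [0.0, 0.001, -1.0]]
ft_force: [-5.8, -3.4, 16.7]
grip_width: 0.321
grasp_force: 20.0
```

```bash
python3 - <<'E'
from h import *
s=sense();R=np.array(s["ee_rot"]);print(s["tcp_pos"],R.T@s["ft_force"],R.T@s["ft_torque"])
E
```

```text
[0.50579511 0.24276423 0.24776265] [ -6.60868061   1.30187452 -16.67882488] [-0.28949169 -1.27624581  0.02695558]
```

Emit:
{"api": "carry_out", "payload": {"plan": "20 -0.5 -0.2 0 0 0 0; 20 -0.5 -0.2 0 0 0 0; 20 0 0 0 0 0 0; 20 0 0 0 0 0 0; 20 0 0 0 0 0 0"}}

```text
time_s: 10.3
tcp_pos: [0.5054, 0.2425, 0.2478]
ee_rot: [[0.941, 0.339, 0.002], [0.339, -0.941, -0.0], [0.002, 0.001, -1.0]]
ft_force: [-3.2, -3.1, 15.1]
grip_width: 0.317
grasp_force: 20.0
```

```bash
python3 - <<'E'
from h import *
s=sense();R=np.array(s["ee_rot"]);print(s["tcp_pos"],R.T@s["ft_force"],R.T@s["ft_torque"])
cal=calibration("wrist");T=np.array(s["tcp_pos"])
im=snapshot("wrist");save("w6",im);im=im.astype(int)
o=(im[...,0]>im[...,2]*2)&(im[...,0]>50);o[:230]=0;o[310:]=0;o[:,:275]=0;o[:,362:]=0
p=np.argwhere(o);c0=319;print(p.min(0),[(r,im[r,c0].tolist()) for r in range(p[:,0].min()-6,p[:,0].min()+40,2)])
b=np.argwhere((im[...,2]>im[...,0]*2)&(im[...,2]>80));print(b.min(0),b.max(0))
E
```

```text
[0.50538755 0.2424869  0.24777384] [ -4.05177877   1.86324635 -15.09081134] [-0.25341844 -0.80306383 -0.03678059]
[262 285] [(256, [18, 39, 72]), (258, [20, 49, 96]), (260, [45, 60, 108]), (262, [95, 52, 36]), (264, [102, 51, 17]), (266, [103, 52, 13]), (268, [104, 51, 10]), (270, [106, 55, 16]), (272, [108, 55, 16]), (274, [108, 55, 12]), (276, [109, 55, 10]), (278, [111, 55, 10]), (280, [113, 57, 14]), (282, [113, 55, 10]), (284, [116, 57, 12]), (286, [117, 59, 12]), (288, [118, 59, 14]), (290, [119, 59, 10]), (292, [120, 59, 10]), (294, [121, 59, 10]), (296, [122, 61, 10]), (298, [122, 62, 11]), (300, [125, 61, 13])]
[190   0] [479 541]
```

```bash
python3 - <<'E'
from h import *
im=cv2.imread("pics/w6.png")[...,::-1].astype(int)
for c in (300,319,338): print(c,[(r,im[r,c].tolist()) for r in range(238,266,1)])
for r in (256,258,260,264,268): print(r,[(c,im[r,c].tolist()) for c in list(range(278,298,1))],[(c,im[r,c].tolist()) for c in list(range(342,360,1))])
s=sense();T=np.array(s["tcp_pos"]);R=np.array(s["ee_rot"])
for x,y,z in [(.012,-.0129,.198),(.012,.0171,.198),(.0155,.002,.198),(.011,.0021,.197),(.012,.0021,.198)]: print(proj("wrist",T+R@[x,y-.0021,z]))
cv2.imwrite("pics/c6.png",cv2.resize(im[200:320,240:400,::-1].astype(np.uint8),None,fx=5,fy=5,interpolation=cv2.INTER_CUBIC))
E
```

```text
300 [(238, [206, 214, 210]), (239, [204, 213, 208]), (240, [204, 214, 209]), (241, [201, 209, 203]), (242, [183, 190, 183]), (243, [149, 151, 146]), (244, [117, 118, 117]), (245, [66, 70, 86]), (246, [23, 41, 72]), (247, [20, 40, 71]), (248, [20, 39, 70]), (249, [12, 36, 69]), (250, [16, 37, 70]), (251, [20, 38, 71]), (252, [17, 37, 70]), (253, [15, 37, 71]), (254, [16, 36, 70]), (255, [21, 39, 72]), (256, [17, 38, 71]), (257, [17, 41, 79]), (258, [21, 52, 98]), (259, [25, 59, 115]), (260, [46, 59, 109]), (261, [75, 56, 75]), (262, [96, 52, 36]), (263, [101, 52, 18]), (264, [101, 53, 16]), (265, [102, 52, 15])]
319 [(238, [205, 214, 212]), (239, [206, 214, 212]), (240, [203, 212, 209]), (241, [190, 197, 194]), (242, [164, 167, 163]), (243, [146, 147, 143]), (244, [121, 122, 121]), (245, [67, 71, 86]), (246, [22, 40, 71]), (247, [14, 34, 68]), (248, [15, 36, 69]), (249, [16, 36, 70]), (250, [18, 37, 70]), (251, [15, 35, 70]), (252, [15, 36, 69]), (253, [14, 36, 69]), (254, [10, 34, 69]), (255, [18, 37, 70]), (256, [18, 39, 72]), (257, [21, 42, 79]), (258, [20, 49, 96]), (259, [26, 59,
[... 4310 characters left out ...]
92, 49, 31]), (291, [102, 51, 12]), (292, [105, 54, 12]), (293, [106, 53, 14]), (294, [105, 52, 10]), (295, [105, 53, 10]), (296, [104, 52, 10]), (297, [106, 54, 14])] [(342, [104, 52, 15]), (343, [102, 51, 10]), (344, [102, 52, 15]), (345, [102, 52, 16]), (346, [100, 51, 10]), (347, [97, 49, 13]), (348, [86, 47, 33]), (349, [59, 41, 59]), (350, [30, 45, 87]), (351, [19, 50, 101]), (352, [22, 55, 109]), (353, [21, 59, 116]), (354, [25, 63, 121]), (355, [23, 61, 121]), (356, [24, 62, 122]), (357, [24, 61, 121]), (358, [22, 61, 121]), (359, [23, 60, 119])]
[293.69659896 258.58732571]
[352.60772279 258.5707518 ]
[322.9692828  251.99537163]
[323.16575546 261.06293227]
[323.15025732 258.5798918 ]
```

View pics/c6.png

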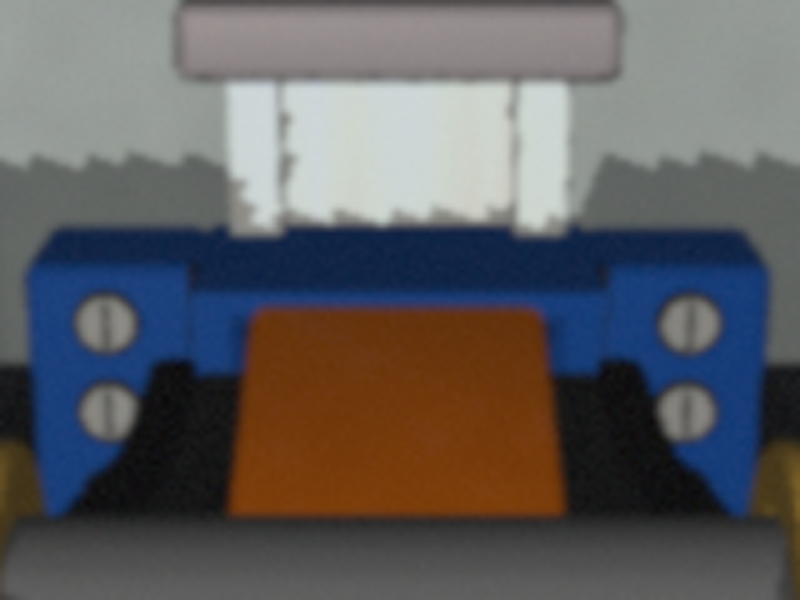

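The crop shows the blue socket with end blocks at about (262,268) and (378,268). The relay is centred left to right, but its rear edge sits near the socket's rear wall at row 261, so it may be pitched or slid in the hand. I'll lift and check numerically.

Emit:
{"api": "carry_out", "payload": {"plan": "20 0 0 10 0 0 0; 20 -10 -3 15 0 0 0; 20 -20 -7 0 0 0 0; 20 -27 -9 0 0 0 0; 20 0 0 0 0 0 0"}}

```text
time_s: 10.85
tcp_pos: [0.4449, 0.2221, 0.2703]
ee_rot: [[0.94, 0.34, -0.003], [0.34, -0.94, -0.003], [-0.004, 0.002, -1.0]]
ft_force: [-0.1, 0.5, 0.1]
grip_width: 0.317
grasp_force: 20.0
```

Emit:
{"api": "carry_out", "payload": {"plan": "20 0 0 0 0 0 0; 20 0 0 0 0 0 0; 20 0 0 0 0 0 0; 20 0 0 0 0 0 0; 20 0 0 0 0 0 0"}}

```text
time_s: 11.35
tcp_pos: [0.4483, 0.2233, 0.2705]
ee_rot: [[0.941, 0.339, -0.0], [0.339, -0.941, 0.0], [0.0, -0.0, -1.0]]
ft_force: [-0.3, 0.0, 0.4]
grip_width: 0.316
grasp_force: 20.0
```

```bash
python3 m.py; python3 - <<'E'
import cv2,numpy as np
im=cv2.imread("pics/w5.png").astype(int)
for r in range(262,304,3):
    o=(im[r,:,2]>im[r,:,0]*2)&(im[r,:,2]>50);c=np.where(o[280:360])[0]+280
    print(r,(c[0],c[-1],im[r,319,2]) if len(c) else None)
E
```

```text
11.35 [0.4483 0.2233 0.2705] 19.804281240299204
[[ 0.9409  0.3388 -0.    ]
 [ 0.3388 -0.9409  0.0001]
 [ 0.     -0.0001 -1.    ]]
{'point': [328.3, 157.6], 'conf': 0.96} [0.5066 0.2409 0.037 ] [0.5069 0.2412 0.045 ]
[ 251  128  143   62 5210]
390 0.037 ((504.579345703125, 244.14105224609375), (33.99018859863281, 80.14903259277344), 19.77011489868164)
390 0.046 ((504.9139709472656, 244.32376098632812), (32.5525016784668, 76.75900268554688), 19.770118713378906)
390 0.05 ((505.0625915527344, 244.40493774414062), (31.913537979125977, 75.25235748291016), 19.770174026489258)
196 0.037 ((504.7496337890625, 244.13296508789062), (25.06768226623535, 32.85384750366211), 19.771020889282227)
196 0.046 ((505.0770568847656, 244.31600952148438), (24.007417678833008, 31.464258193969727), 19.7709903717041)
196 0.05 ((505.2224426269531, 244.39736938476562), (23.536178588867188, 30.846662521362305), 19.77094078063965)
[262 270] [383 369] [276. 363.]
[(258, [99, 103, 100]), (260, [96, 92, 87]), (262, [101, 57, 31]), (264, [103, 53, 18]), (266, [103, 53, 10]), (268, [106, 53, 13]), (270, [109, 56, 16]), (
[... 526 characters left out ...]

262 (np.int64(292), np.int64(346), np.int64(100))
265 (np.int64(291), np.int64(347), np.int64(105))
268 (np.int64(290), np.int64(348), np.int64(104))
271 (np.int64(290), np.int64(348), np.int64(110))
274 (np.int64(289), np.int64(348), np.int64(111))
277 (np.int64(288), np.int64(350), np.int64(112))
280 (np.int64(288), np.int64(350), np.int64(115))
283 (np.int64(287), np.int64(351), np.int64(117))
286 (np.int64(287), np.int64(351), np.int64(119))
289 (np.int64(286), np.int64(351), np.int64(121))
292 (np.int64(286), np.int64(352), np.int64(122))
295 (np.int64(286), np.int64(352), np.int64(123))
298 (np.int64(285), np.int64(352), np.int64(125))
301 (np.int64(285), np.int64(353), np.int64(124))
```

```bash
python3 - <<'E'
from h import *
im=cv2.imread("pics/w5.png")[...,::-1].astype(int)
for c in (312,330): print(c,[(r,im[r,c].tolist()) for r in range(122,196,2)])
print([(c,im[158,c].tolist()) for c in range(248,400,3)])
print([(c,im[133,c].tolist()) for c in range(248,400,6)])
E
```

```text
312 [(122, [208, 215, 223]), (124, [207, 215, 222]), (126, [205, 214, 222]), (128, [123, 153, 215]), (130, [58, 114, 208]), (132, [50, 104, 192]), (134, [26, 66, 131]), (136, [34, 49, 83]), (138, [39, 39, 39]), (140, [60, 59, 59]), (142, [63, 62, 62]), (144, [63, 62, 62]), (146, [64, 62, 61]), (148, [63, 60, 60]), (150, [62, 61, 61]), (152, [61, 61, 59]), (154, [61, 60, 59]), (156, [62, 61, 60]), (158, [63, 61, 61]), (160, [61, 59, 59]), (162, [60, 60, 60]), (164, [61, 59, 60]), (166, [62, 61, 59]), (168, [60, 58, 58]), (170, [61, 60, 59]), (172, [60, 59, 59]), (174, [60, 58, 57]), (176, [59, 58, 57]), (178, [59, 56, 58]), (180, [54, 59, 74]), (182, [21, 50, 95]), (184, [27, 77, 158]), (186, [45, 102, 193]), (188, [53, 108, 203]), (190, [136, 158, 200]), (192, [208, 215, 217]), (194, [209, 216, 217])]
330 [(122, [209, 216, 223]), (124, [208, 216, 222]), (126, [204, 214, 222]), (128, [121, 152, 214]), (130, [56, 114, 208]), (132, [50, 104, 191]), (134, [21, 57, 116]), (136, [33, 50, 82]), (138, [52, 52, 52]), (140, [61, 60, 59]), (142, [61, 60, 61]), (144, [60, 59, 59]), (146, [62, 61
[... 1554 characters left out ...]
, [40, 101, 195]), (389, [41, 100, 196]), (392, [73, 100, 156]), (395, [149, 156, 150]), (398, [151, 156, 152])]
[(248, [153, 158, 154]), (254, [52, 111, 205]), (260, [54, 112, 206]), (266, [66, 108, 186]), (272, [59, 117, 211]), (278, [61, 118, 213]), (284, [59, 118, 213]), (290, [42, 93, 174]), (296, [35, 76, 146]), (302, [34, 78, 152]), (308, [31, 75, 145]), (314, [33, 78, 153]), (320, [33, 76, 146]), (326, [35, 79, 153]), (332, [34, 77, 152]), (338, [32, 78, 152]), (344, [34, 78, 152]), (350, [34, 81, 160]), (356, [53, 111, 204]), (362, [52, 93, 167]), (368, [56, 114, 209]), (374, [54, 109, 204]), (380, [55, 104, 189]), (386, [47, 106, 201]), (392, [40, 96, 185]), (398, [149, 156, 151])]
```

```bash
python3 - <<'E'
from h import *
np.set_printoptions(precision=4,suppress=True)
im=cv2.imread("pics/w5.png")[...,::-1].astype(int)
for r in (146,149,152,164,167,170): print(r,[im[r,c].tolist() for c in range(296,350,5)])
s=sense();cal=calibration("wrist");R=np.array(s["ee_rot"]);T=np.array(s["tcp_pos"])
E=np.array(cal["extrinsics"])
c6=dict(cal);E6=E.copy();E6[:3,3]+=np.array([.50538755,.2424869,.24777384])-T;c6["extrinsics"]=E6
def xz(cal,row): # ray in vertical plane of tool x
    o,v=ray("w",(319,row),cal);ex=R[:,0];return np.array([o@ex,o[2]]),np.array([v@ex,v[2]])
def inter(a,b): 
    (o,v),(p,w)=a,b;t=np.linalg.solve(np.c_[v,-w],p-o);return o+v*t[0]
P=inter(xz(cal,128.0),xz(c6,257.8));print("rear outer edge s,z",P,"TCP6 s",R[:,0]@[.50538755,.2424869,0])
for r in (128,134.3,183.3,190):
    o,v=xz(cal,r);print(r,[(z,round((o+v*(z-o[1])/v[1])[0],4)) for z in (.05,.0575)])
o,v=xz(c6,261.3);print("relay edge", [(z,round((o+v*(z-o[1])/v[1])[0],4)) for z in (.0508,.0575)])
E
```

```text
146 [[54, 54, 55], [152, 137, 67], [158, 142, 68], [73, 70, 62], [82, 77, 61], [158, 143, 68], [137, 124, 66], [62, 61, 61], [145, 129, 61], [144, 129, 64], [61, 58, 58]]
149 [[60, 60, 61], [109, 99, 63], [109, 99, 57], [62, 60, 54], [65, 63, 54], [106, 95, 49], [101, 92, 62], [61, 60, 58], [111, 99, 60], [106, 92, 46], [61, 60, 58]]
152 [[62, 62, 64], [63, 60, 60], [61, 61, 59], [63, 62, 60], [61, 60, 60], [60, 60, 59], [60, 59, 58], [63, 61, 60], [60, 59, 58], [61, 59, 58], [58, 57, 57]]
164 [[58, 60, 64], [61, 60, 58], [60, 59, 59], [62, 60, 59], [60, 59, 59], [61, 60, 58], [59, 58, 57], [59, 58, 57], [59, 58, 56], [56, 56, 55], [57, 57, 57]]
167 [[58, 59, 60], [68, 64, 60], [68, 64, 59], [63, 60, 59], [62, 60, 58], [66, 64, 58], [64, 61, 57], [61, 60, 59], [66, 64, 59], [67, 62, 58], [59, 57, 56]]
170 [[51, 51, 53], [164, 144, 64], [184, 162, 65], [85, 78, 59], [91, 82, 58], [185, 161, 65], [147, 129, 61], [58, 57, 56], [184, 158, 64], [185, 160, 65], [58, 57, 57]]
rear outer edge s,z [0.5734 0.0602] TCP6 s 0.5576582998491322
128 [(0.05, np.float64(0.5738)), (0.0575, np.float64(0.5735))]
134.3 [(0.05, np.float64(0.5706)), (0.0575, np.float64(0.5704))]
183.3 [(0.05, np.float64(0.5449)), (0.0575, np.float64(0.5457))]
190 [(0.05, np.float64(0.5413)), (0.0575, np.float64(0.5422))]
relay edge [(0.0508, np.float64(0.5685)), (0.0575, np.float64(0.5707))]
```

Analysis: the well mouth is at z≈0.059, so the relay had already been inside the well, and it now looks pitched in the hand. I'll set it down on its old free spot, where it can stand flat, and grasp it again.

Emit:
{"api": "carry_out", "payload": {"plan": "20 0 0 40 0 0 0; 20 10 -20 40 0 0 0; 20 20 -42 10 0 0 0; 20 20 -42 0 0 0 0; 20 20 -42 0 0 0 0"}}

```text
time_s: 11.95
tcp_pos: [0.5185, 0.0757, 0.3615]
ee_rot: [[0.941, 0.34, 0.002], [0.34, -0.941, -0.0], [0.002, 0.001, -1.0]]
ft_force: [1.0, 0.2, -0.4]
grip_width: 0.321
grasp_force: 20.0
```

Emit:
{"api": "carry_out", "payload": {"plan": "20 20 -42 0 0 0 0; 20 20 -42 0 0 0 0; 20 20 -42 0 0 0 0; 20 18 -40 0 0 0 0; 20 15 -32 0 0 0 0"}}

```text
time_s: 12.45
tcp_pos: [0.6115, -0.124, 0.3603]
ee_rot: [[0.942, 0.337, -0.0], [0.337, -0.942, -0.001], [-0.0, 0.001, -1.0]]
ft_force: [-0.3, 1.1, 0.3]
grip_width: 0.318
grasp_force: 20.0
```

Emit:
{"api": "carry_out", "payload": {"plan": "20 0 0 -40 0 0 0; 20 0 0 -45 0 0 0; 20 0 0 -40 0 0 0; 20 0 0 -22 0 0 0; 20 0 0 0 0 0 0"}}

```text
time_s: 12.95
tcp_pos: [0.6093, -0.1208, 0.2097]
ee_rot: [[0.941, 0.339, -0.008], [0.339, -0.941, 0.001], [-0.007, -0.004, -1.0]]
ft_force: [-0.9, 0.3, -0.4]
grip_width: 0.324
grasp_force: 20.0
```

Emit:
{"api": "carry_out", "payload": {"plan": "20 0 0 0 0 0 0; 20 0 0 -2 0 0 0; 20 0 0 -2 0 0 0; 20 0 0 0 0 0 0; 20 0 0 0 0 0 0"}}

```text
time_s: 13.45
tcp_pos: [0.6111, -0.1209, 0.2103]
ee_rot: [[0.941, 0.339, 0.001], [0.339, -0.941, -0.0], [0.001, 0.001, -1.0]]
ft_force: [-0.2, 0.3, -0.4]
grip_width: 0.324
grasp_force: 20.0
```

Emit:
{"api": "carry_out", "payload": {"plan": "20 0 0 -3 0 0 0; 20 0 0 -3 0 0 0; 20 0 0 0 0 0 0; 20 0 0 0 0 0 0; 20 0 0 0 0 0 0"}}

```text
time_s: 13.95
tcp_pos: [0.611, -0.1208, 0.2036]
ee_rot: [[0.941, 0.339, 0.0], [0.339, -0.941, -0.0], [0.0, 0.0, -1.0]]
ft_force: [0.1, -0.2, -0.5]
grip_width: 0.321
grasp_force: 20.0
```

Emit:
{"api": "carry_out", "payload": {"plan": "20 0 0 -2 0 0 0; 20 0 0 -2 0 0 0; 20 0 0 0 0 0 0; 20 0 0 0 0 0 0; 20 0 0 0 0 0 0"}}

```text
time_s: 14.45
tcp_pos: [0.611, -0.1208, 0.1996]
ee_rot: [[0.941, 0.339, 0.0], [0.339, -0.941, -0.0], [0.0, 0.0, -1.0]]
ft_force: [1.0, -0.7, 0.1]
grip_width: 0.318
grasp_force: 20.0
```

Emit:
{"api": "carry_out", "payload": {"plan": "20 0 0 -1.5 0 0 0; 20 0 0 -1.5 0 0 0; 20 0 0 -1 0 0 0; 20 0 0 0 0 0 0; 20 0 0 0 0 0 0"}}

```text
time_s: 14.95
tcp_pos: [0.6109, -0.1208, 0.1955]
ee_rot: [[0.941, 0.339, -0.0], [0.339, -0.941, -0.0], [-0.0, -0.0, -1.0]]
ft_force: [0.1, 0.0, 0.3]
grip_width: 0.32
grasp_force: 20.0
```

```bash
python3 - <<'E'
from h import *
s=sense();R=np.array(s["ee_rot"]);print(s["tcp_pos"],R.T@s["ft_force"],R.T@s["ft_torque"])
E
```

```text
[ 0.61093984 -0.12083861  0.19549787] [ 0.1365857  -0.00128088 -0.33571403] [-0.01420803 -0.01342997  0.08090685]
```

Emit:
{"api": "carry_out", "payload": {"plan": "20 0 0 -1.5 0 0 0; 20 0 0 -1.5 0 0 0; 20 0 0 -1 0 0 0; 20 0 0 0 0 0 0; 20 0 0 0 0 0 0"}}

```text
time_s: 15.45
tcp_pos: [0.6111, -0.1208, 0.1927]
ee_rot: [[0.941, 0.339, 0.0], [0.339, -0.941, -0.0], [0.0, 0.001, -1.0]]
ft_force: [-1.9, 0.9, 7.6]
grip_width: 0.322
grasp_force: 20.0
```

Emit:
{"api": "carry_out", "payload": {"plan": "40 0 0 0 0 0 0; 40 0 0 0 0 0 0; 40 0 0 0 0 0 0; 45 0 0 0 0 0 0; 45 0 0 4 0 0 0"}}

```text
time_s: 15.95
tcp_pos: [0.6106, -0.1208, 0.195]
ee_rot: [[0.941, 0.339, -0.001], [0.339, -0.941, 0.0], [-0.001, -0.001, -1.0]]
ft_force: [0.5, -0.1, 0.4]
grip_width: 0.504
grasp_force: 0.0
```

Emit:
{"api": "carry_out", "payload": {"plan": "45 0 0 25 0 0 0; 45 0 0 30 0 0 0; 45 0 0 0 0 0 0; 45 0 0 0 0 0 0; 45 0 0 0 0 0 0"}}

```text
time_s: 16.45
tcp_pos: [0.6104, -0.1209, 0.2497]
ee_rot: [[0.941, 0.339, -0.002], [0.339, -0.941, 0.0], [-0.002, -0.001, -1.0]]
ft_force: [-0.5, -0.2, 0.2]
grip_width: 0.519
grasp_force: 0.0
```

```bash
cat > rel.py <<'E'
from h import *
np.set_printoptions(precision=4,suppress=True)
s=sense();R=np.array(s["ee_rot"]);T=np.array(s["tcp_pos"]);print(s["time_s"],T,np.degrees(np.arctan2(R[1,0],R[0,0])))
cal=calibration("wrist");im=snapshot("wrist");save("w7",im);im=im.astype(int)
o=((im[...,0]>im[...,2]*2)&(im[...,0]>50)).astype(np.uint8)
n,l,st,ce=cv2.connectedComponentsWithStats(o)
for i in range(1,n):
    if st[i,4]>200: print(st[i])
c0=319
print([(r,im[r,c0,0]) for r in range(225,305,2)])
for r in range(235,280,6):
    c=np.where(o[r,270:370])[0]+270;print(r,c[[0,-1]] if len(c) else None)
for x in (-.011,.011):
  for z in (0,.034): print(x,z,proj("wrist",np.r_[(T+R@[x,-.0021,0])[:2],z],cal))
E
python3 rel.py
```

```text
16.45 [ 0.6104 -0.1209  0.2497] 19.81088248892263
[ 489   43   83   49 1559]
[ 326   57   84   77 4777]
[535 134  63  35 542]
[ 295  229   49   48 2249]
[191 289  23  65 755]
[425 289  23  65 761]
[ 181  364  417   20 6241]
[(225, np.int64(177)), (227, np.int64(138)), (229, np.int64(80)), (231, np.int64(86)), (233, np.int64(94)), (235, np.int64(99)), (237, np.int64(106)), (239, np.int64(117)), (241, np.int64(151)), (243, np.int64(141)), (245, np.int64(141)), (247, np.int64(140)), (249, np.int64(139)), (251, np.int64(136)), (253, np.int64(138)), (255, np.int64(136)), (257, np.int64(136)), (259, np.int64(133)), (261, np.int64(135)), (263, np.int64(136)), (265, np.int64(137)), (267, np.int64(136)), (269, np.int64(135)), (271, np.int64(136)), (273, np.int64(136)), (275, np.int64(134)), (277, np.int64(133)), (279, np.int64(135)), (281, np.int64(135)), (283, np.int64(134)), (285, np.int64(133)), (287, np.int64(134)), (289, np.int64(134)), (291, np.int64(133)), (293, np.int64(134)), (295, np.int64(134)), (297, np.int64(134)), (299, np.int64(134)), (301, np.int64(130)), (303, np.int64(73))]
235 [298 341]
241 [296 343]
247 [296 343]
253 [296 343]
259 [296 343]
265 [296 343]
271 [296 343]
277 None
-0.011 0 [319.3649 267.2527]
-0.011 0.034 [319.3396 286.8973]
0.011 0 [319.3554 235.0395]
0.011 0.034 [319.3279 250.0272]
```

Emit:
{"api": "carry_out", "payload": {"plan": "45 4.9 1.8 0 0 0 0; 45 0 0 -25 0 0 0; 45 0 0 -25 0 0 0; 45 0 0 -3 0 0 0; 45 0 0 0 0 0 0"}}

```text
time_s: 17.0
tcp_pos: [0.6158, -0.1188, 0.1966]
ee_rot: [[0.941, 0.339, -0.002], [0.339, -0.941, 0.0], [-0.002, -0.001, -1.0]]
ft_force: [0.5, -0.5, 0.5]
grip_width: 0.517
grasp_force: 0.0
```

Emit:
{"api": "carry_out", "payload": {"plan": "45 0 0 0 0 0 0; 20 0 0 0 0 0 0; 20 0 0 0 0 0 0; 20 0 0 0 0 0 0; 20 0 0 0 0 0 0", "squeeze": 40}}

```text
time_s: 17.5
tcp_pos: [0.6161, -0.1191, 0.1983]
ee_rot: [[0.941, 0.339, 0.001], [0.339, -0.941, -0.0], [0.001, 0.001, -1.0]]
ft_force: [-0.4, -0.1, 2.9]
grip_width: 0.319
grasp_force: 40.0
```

Emit:
{"api": "carry_out", "payload": {"plan": "20 0 0 0 0 0 0; 20 0 0 0 0 0 0; 20 0 0 5 0 0 0; 20 0 0 40 0 0 0; 20 0 0 40 0 0 0"}}

```text
time_s: 18.0
tcp_pos: [0.6152, -0.119, 0.2821]
ee_rot: [[0.941, 0.339, -0.004], [0.339, -0.941, 0.001], [-0.003, -0.002, -1.0]]
ft_force: [1.0, 0.4, 0.2]
grip_width: 0.315
grasp_force: 40.0
```

Emit:
{"api": "carry_out", "payload": {"plan": "20 -10 30 40 0 0 0; 20 -18 40 40 0 0 0; 20 -18 42 0 0 0 0; 20 -18 42 0 0 0 0; 20 -18 42 0 0 0 0"}}

```text
time_s: 18.5
tcp_pos: [0.5357, 0.0715, 0.3558]
ee_rot: [[0.941, 0.339, 0.001], [0.339, -0.941, -0.0], [0.0, 0.0, -1.0]]
ft_force: [0.7, 0.6, 0.2]
grip_width: 0.322
grasp_force: 40.0
```

Emit:
{"api": "carry_out", "payload": {"plan": "20 -20 42 0 0 0 0; 20 -20 42 0 0 0 0; 20 -20 40 -20 0 0 0; 20 -20 25 -30 0 0 0; 20 -23 0 -37 0 0 0"}}

```text
time_s: 19.0
tcp_pos: [0.4329, 0.2234, 0.2691]
ee_rot: [[0.939, 0.344, 0.004], [0.344, -0.939, 0.005], [0.006, -0.003, -1.0]]
ft_force: [0.6, -0.5, -1.2]
grip_width: 0.318
grasp_force: 40.0
```

Emit:
{"api": "carry_out", "payload": {"plan": "20 0 0 0 0 0 0; 20 0 0 0 0 0 0; 20 0 0 0 0 0 0; 20 0 0 0 0 0 0; 20 0 0 0 0 0 0"}}

```text
time_s: 19.5
tcp_pos: [0.4348, 0.2188, 0.2694]
ee_rot: [[0.941, 0.337, 0.002], [0.337, -0.941, 0.001], [0.002, -0.0, -1.0]]
ft_force: [0.5, 0.6, -0.1]
grip_width: 0.317
grasp_force: 40.0
```

```bash
python3 m.py | head -7;  python3 - <<'E'
from h import *
np.set_printoptions(precision=4,suppress=True)
im=cv2.imread("pics/w5.png")[...,::-1].astype(int)
print([(r,im[r,319,0],im[r,319,2]) for r in range(254,306,2)])
for c in (312,330): print([(r,im[r,c,2]) for r in list(range(116,144))],[(r,im[r,c,2]) for r in range(170,196)])
s=sense();R=np.array(s["ee_rot"]);T=np.array(s["tcp_pos"])
for x in (-.011,.011):
  for z in (.1969,.1629): print(x,z,proj("wrist",T+R@[x,-.0021,z]))
S=.558;t=-.0568
for x in (.0155,.012,-.012,-.0155): print(x,proj("wrist",R[:,0]*(S+x)+R[:,1]*(t-.0021)+[0,0,.06]))
E
```

```text
19.5 [0.4348 0.2188 0.2694] 19.724601184004378
[[ 0.9413  0.3375  0.002 ]
 [ 0.3375 -0.9413  0.0008]
 [ 0.0022 -0.0001 -1.    ]]
{'point': [323.2, 129.3], 'conf': 0.83} [0.5072 0.2446 0.037 ] [0.5069 0.2445 0.045 ]
[ 250   99  146   65 5560]
401 0.037 ((505.8697509765625, 244.5570068359375), (34.24334716796875, 80.13435363769531), 19.6903018951416)
[(254, np.int64(138), np.int64(132)), (256, np.int64(146), np.int64(135)), (258, np.int64(154), np.int64(142)), (260, np.int64(154), np.int64(141)), (262, np.int64(116), np.int64(84)), (264, np.int64(85), np.int64(17)), (266, np.int64(86), np.int64(12)), (268, np.int64(90), np.int64(20)), (270, np.int64(92), np.int64(15)), (272, np.int64(95), np.int64(16)), (274, np.int64(94), np.int64(10)), (276, np.int64(98), np.int64(10)), (278, np.int64(99), np.int64(10)), (280, np.int64(102), np.int64(10)), (282, np.int64(104), np.int64(11)), (284, np.int64(105), np.int64(14)), (286, np.int64(127), np.int64(10)), (288, np.int64(163), np.int64(15)), (290, np.int64(164), np.int64(13)), (292, np.int64(164), np.int64(16)), (294, np.int64(163), np.int64(11
[... 2048 characters left out ...]
5, np.int64(220)), (176, np.int64(219)), (177, np.int64(220)), (178, np.int64(220)), (179, np.int64(219)), (180, np.int64(220)), (181, np.int64(220)), (182, np.int64(220)), (183, np.int64(219)), (184, np.int64(219)), (185, np.int64(218)), (186, np.int64(219)), (187, np.int64(218)), (188, np.int64(218)), (189, np.int64(218)), (190, np.int64(218)), (191, np.int64(217)), (192, np.int64(218)), (193, np.int64(218)), (194, np.int64(217)), (195, np.int64(218))]
-0.011 0.1969 [319.0111 301.2388]
-0.011 0.1629 [318.9536 334.1628]
0.011 0.1969 [318.9851 261.1764]
0.011 0.1629 [318.9199 286.692 ]
0.0155 [323.7122  97.0959]
0.012 [323.6933 104.7765]
-0.012 [323.568  155.4805]
-0.0155 [323.5503 162.5991]
```

```bash
python3 - <<'E'
from h import *
im=cv2.imread("pics/w5.png")[...,::-1].astype(int)
print([(r,im[r,322].tolist()) for r in list(range(94,112))+list(range(148,168))])
print([(c,im[130,c,2]) for c in list(range(284,302))+list(range(346,364))])
s=sense();R=np.array(s["ee_rot"])
for y in (-.015,.015): print(proj("wrist",R[:,0]*.558+R[:,1]*(-.0589+y)+[0,0,.06]))
E
```

```text
[(94, [204, 212, 219]), (95, [204, 213, 220]), (96, [204, 212, 220]), (97, [194, 205, 218]), (98, [159, 179, 216]), (99, [97, 135, 210]), (100, [58, 114, 206]), (101, [56, 113, 206]), (102, [56, 110, 201]), (103, [47, 96, 176]), (104, [30, 65, 125]), (105, [21, 50, 97]), (106, [18, 42, 82]), (107, [14, 37, 69]), (108, [23, 37, 66]), (109, [33, 37, 48]), (110, [37, 36, 39]), (111, [46, 44, 46]), (148, [64, 61, 61]), (149, [61, 59, 60]), (150, [61, 60, 61]), (151, [59, 59, 59]), (152, [60, 60, 59]), (153, [60, 58, 59]), (154, [57, 60, 68]), (155, [49, 59, 88]), (156, [29, 62, 120]), (157, [20, 75, 153]), (158, [31, 86, 172]), (159, [43, 100, 191]), (160, [51, 108, 201]), (161, [53, 110, 204]), (162, [61, 112, 201]), (163, [99, 124, 187]), (164, [137, 142, 156]), (165, [150, 149, 146]), (166, [162, 163, 163]), (167, [183, 189, 195])]
[(284, np.int64(205)), (285, np.int64(208)), (286, np.int64(210)), (287, np.int64(209)), (288, np.int64(209)), (289, np.int64(203)), (290, np.int64(178)), (291, np.int64(148)), (292, np.int64(121)), (293, np.int64(92)), (294, np.int64(71)), (295, np.int64(65)), (296, np.int64(61)), (297, np.int64(63)), (298, np.int64(61)), (299, np.int64(61)), (300, np.int64(61)), (301, np.int64(63)), (346, np.int64(60)), (347, np.int64(57)), (348, np.int64(60)), (349, np.int64(62)), (350, np.int64(70)), (351, np.int64(75)), (352, np.int64(92)), (353, np.int64(128)), (354, np.int64(151)), (355, np.int64(172)), (356, np.int64(192)), (357, np.int64(201)), (358, np.int64(204)), (359, np.int64(203)), (360, np.int64(202)), (361, np.int64(203)), (362, np.int64(194)), (363, np.int64(167))]
[293.21733725 130.57391732]
[354.04622824 130.53403564]
```

Emit:
{"api": "carry_out", "payload": {"plan": "20 20 7 5 0 0 0; 20 25 8 0 0 0 0; 20 20 7 0 0 0 0; 20 5.9 2 0 0 0 0.001; 20 0 0 0 0 0 0"}}

```text
time_s: 20.1
tcp_pos: [0.5051, 0.243, 0.2733]
ee_rot: [[0.941, 0.339, -0.0], [0.339, -0.941, 0.0], [-0.0, -0.0, -1.0]]
ft_force: [-0.5, -0.0, -0.1]
grip_width: 0.317
grasp_force: 40.0
```

Emit:
{"api": "carry_out", "payload": {"plan": "20 0 0 0 0 0 0; 20 0 0 0 0 0 0; 20 0 0 -5 0 0 0; 20 0 0 0 0 0 0; 20 0 0 0 0 0 0"}}

```text
time_s: 20.6
tcp_pos: [0.5045, 0.243, 0.2683]
ee_rot: [[0.94, 0.34, -0.0], [0.34, -0.94, -0.0], [-0.001, 0.0, -1.0]]
ft_force: [0.6, -0.7, -0.4]
grip_width: 0.317
grasp_force: 40.0
```

```bash
cat > st.py <<'E'
from h import *
np.set_printoptions(precision=4,suppress=True)
s=sense();R=np.array(s["ee_rot"]);print(s["time_s"],np.array(s["tcp_pos"]),np.degrees(np.arctan2(R[1,0],R[0,0])),R.T@s["ft_force"],R.T@s["ft_torque"])
E
python3 st.py
```

```text
20.6 [0.5045 0.243  0.2683] 19.880495343824876 [0.3746 0.8725 0.3971] [0.0561 0.0289 0.0105]
```

Emit:
{"api": "carry_out", "payload": {"plan": "20 1.2 -0.2 0 0 0 -0.001; 20 0 0 -3 0 0 0; 20 0 0 -3 0 0 0; 20 0 0 0 0 0 0; 20 0 0 0 0 0 0"}}

```text
time_s: 21.1
tcp_pos: [0.5059, 0.2428, 0.2623]
ee_rot: [[0.941, 0.339, -0.0], [0.339, -0.941, -0.0], [-0.0, 0.0, -1.0]]
ft_force: [-0.1, -0.4, -0.1]
grip_width: 0.321
grasp_force: 40.0
```

```bash
python3 st.py
```

```text
21.1 [0.5059 0.2428 0.2623] 19.817926952616006 [-0.1998  0.3667  0.0576] [ 0.0047 -0.0117  0.0144]
```

Emit:
{"api": "carry_out", "payload": {"plan": "20 0 0 -1.5 0 0 0; 20 0 0 -1.5 0 0 0; 20 0 0 -1.5 0 0 0; 20 0 0 -1.5 0 0 0; 20 0 0 0 0 0 0"}}

```text
time_s: 21.6
tcp_pos: [0.5059, 0.2428, 0.2562]
ee_rot: [[0.941, 0.339, -0.0], [0.339, -0.941, -0.0], [-0.0, 0.0, -1.0]]
ft_force: [0.8, 0.4, 0.1]
grip_width: 0.32
grasp_force: 40.0
```

```bash
python3 st.py
```

```text
21.6 [0.5059 0.2428 0.2562] 19.818579434230852 [ 0.8377 -0.0854 -0.1067] [ 0.0181 -0.0078 -0.0082]
```

Emit:
{"api": "carry_out", "payload": {"plan": "20 0 0 -1.5 0 0 0; 20 0 0 -1.5 0 0 0; 20 0 0 -1 0 0 0; 20 0 0 0 0 0 0; 20 0 0 0 0 0 0"}}

```text
time_s: 22.1
tcp_pos: [0.506, 0.2429, 0.2525]
ee_rot: [[0.941, 0.339, 0.0], [0.339, -0.941, -0.0], [0.0, 0.0, -1.0]]
ft_force: [0.3, -0.1, -1.0]
grip_width: 0.319
grasp_force: 40.0
```

```bash
python3 st.py
```

```text
22.1 [0.506  0.2429 0.2525] 19.816880544654662 [0.2273 0.1757 0.973 ] [ 0.0508 -0.0357 -0.0576]
```

Emit:
{"api": "carry_out", "payload": {"plan": "20 0 0 -1 0 0 0; 20 0 0 -1 0 0 0; 20 0 0 -1 0 0 0; 20 0 0 0 0 0 0; 20 0 0 0 0 0 0"}}

```text
time_s: 22.6
tcp_pos: [0.506, 0.2429, 0.2494]
ee_rot: [[0.941, 0.339, 0.0], [0.339, -0.941, -0.0], [0.0, 0.0, -1.0]]
ft_force: [-0.2, -0.0, 0.2]
grip_width: 0.316
grasp_force: 40.0
```

```bash
python3 st.py
```

```text
22.6 [0.506  0.2429 0.2494] 19.81703226711626 [-0.2096 -0.0253 -0.2012] [-0.0081 -0.0257 -0.0147]
```

Emit:
{"api": "carry_out", "payload": {"plan": "20 0 0 -1 0 0 0; 20 0 0 -1 0 0 0; 20 0 0 -1 0 0 0; 20 0 0 0 0 0 0; 20 0 0 0 0 0 0"}}

```text
time_s: 23.1
tcp_pos: [0.506, 0.2429, 0.2473]
ee_rot: [[0.941, 0.339, 0.0], [0.339, -0.941, -0.0], [0.0, 0.001, -1.0]]
ft_force: [-1.9, -1.2, 5.6]
grip_width: 0.323
grasp_force: 40.0
```

```bash
python3 st.py
```

```text
23.1 [0.506  0.2429 0.2473] 19.811350662228197 [-2.2055  0.4895 -5.6296] [-0.1403 -0.4653  0.0046]
```

```bash
python3 - <<'E'
from h import *
im=snapshot("wrist");save("w8",im);im=im.astype(int)
for c in (305,319,333): print(c,[(r,im[r,c,0],im[r,c,2]) for r in range(240,304,2)])
for r in range(256,284,3):
    d=im[r,:,0]-im[r,:,2];print(r,[c for c in range(270,370) if (d[c]>20)!=(d[c+1]>20)])
s=sense();R=np.array(s["ee_rot"]);T=np.array(s["tcp_pos"])
for n,q in dict(base=(.011,-.0021,.198),rbase_l=(.011,-.0161,.198),rbase_r=(.011,.0119,.198),top=(.011,-.0021,.164)).items(): print(n,proj("wrist",T+R@q))
for x in (.0155,.012): print("mouth",x,[proj("wrist",R[:,0]*(.558+x)+R[:,1]*(-.0589)+[0,0,z])[1].round(1) for z in (.05,.056,.058,.06,.062)])
E
```

```text
305 [(240, np.int64(197), np.int64(201)), (242, np.int64(150), np.int64(145)), (244, np.int64(129), np.int64(127)), (246, np.int64(51), np.int64(80)), (248, np.int64(19), np.int64(70)), (250, np.int64(15), np.int64(69)), (252, np.int64(22), np.int64(72)), (254, np.int64(19), np.int64(70)), (256, np.int64(18), np.int64(70)), (258, np.int64(18), np.int64(78)), (260, np.int64(26), np.int64(117)), (262, np.int64(23), np.int64(121)), (264, np.int64(28), np.int64(101)), (266, np.int64(80), np.int64(44)), (268, np.int64(88), np.int64(13)), (270, np.int64(91), np.int64(17)), (272, np.int64(92), np.int64(13)), (274, np.int64(92), np.int64(10)), (276, np.int64(95), np.int64(14)), (278, np.int64(98), np.int64(13)), (280, np.int64(103), np.int64(16)), (282, np.int64(103), np.int64(11)), (284, np.int64(108), np.int64(15)), (286, np.int64(128), np.int64(18)), (288, np.int64(161), np.int64(25)), (290, np.int64(163), np.int64(19)), (292, np.int64(163), np.int64(10)), (294, np.int64(162), np.int64(10)), (296, np.int64(162), np.int64(10)), (298, np.int64(162), np.int64(10)), (300, np.int64(161), np.in
[... 2109 characters left out ...]
.int64(10)), (292, np.int64(160), np.int64(10)), (294, np.int64(160), np.int64(12)), (296, np.int64(160), np.int64(18)), (298, np.int64(158), np.int64(19)), (300, np.int64(158), np.int64(22)), (302, np.int64(134), np.int64(23))]
256 []
259 []
262 []
265 []
268 [291, 347]
271 [290, 347]
274 [289, 348]
277 [287, 350]
280 [287, 350]
283 [286, 351]
base [319.03696536 260.4755807 ]
rbase_l [291.5880515  260.48264503]
rbase_r [346.490091   260.46688894]
top [318.98509179 285.66602454]
mouth 0.0155 [np.float64(253.2), np.float64(256.8), np.float64(258.1), np.float64(259.3), np.float64(260.6)]
mouth 0.012 [np.float64(259.8), np.float64(263.6), np.float64(264.9), np.float64(266.3), np.float64(267.7)]
```

Emit:
{"api": "carry_out", "payload": {"plan": "20 0 0 -1 0 0 0; 20 0 0 -1 0 0 0; 20 0 0 -1 0 0 0; 20 0 0 0 0 0 0; 20 0 0 0 0 0 0"}}

```text
time_s: 23.65
tcp_pos: [0.5059, 0.2432, 0.2472]
ee_rot: [[0.941, 0.339, 0.001], [0.339, -0.941, -0.002], [0.001, 0.002, -1.0]]
ft_force: [-8.4, -4.9, 27.2]
grip_width: 0.316
grasp_force: 40.0
```

```bash
python3 st.py
```

```text
23.65 [0.5059 0.2432 0.2472] 19.79987796551361 [ -9.5453   1.8057 -27.2062] [-0.4388 -2.0484 -0.0335]
```

Emit:
{"api": "carry_out", "payload": {"plan": "20 0 0 3 0 0 0; 20 0 0 0 0 0 0; 40 0 0 0 0 0 0; 40 0 0 0 0 0 0; 40 0 0 0 0 0 0"}}

```text
time_s: 24.15
tcp_pos: [0.5059, 0.2427, 0.2459]
ee_rot: [[0.941, 0.339, -0.001], [0.339, -0.941, -0.0], [-0.001, 0.0, -1.0]]
ft_force: [0.4, 0.2, -0.4]
grip_width: 0.447
grasp_force: 0.0
```

Emit:
{"api": "carry_out", "payload": {"plan": "40 0 0 10 0 0 0; 40 0 0 20 0 0 0; 40 0 0 20 0 0 0; 0 0 0 0 0 0 0; 0 0 0 0 0 0 0", "squeeze": 20}}

```text
time_s: 24.65
tcp_pos: [0.506, 0.2428, 0.2968]
ee_rot: [[0.941, 0.339, 0.001], [0.339, -0.941, 0.0], [0.001, 0.0, -1.0]]
ft_force: [0.6, -0.3, -0.3]
grip_width: 0.355
grasp_force: 0.0
```

```bash
python3 st.py; python3 - <<'E'
from h import *
im=snapshot("wrist");save("w9",im);im=im.astype(int);s=sense();T=np.array(s["tcp_pos"]);R=np.array(s["ee_rot"])
print([(r,im[r,319].tolist()) for r in range(205,272,2)])
o=(im[...,0]>im[...,2]*2)&(im[...,0]>50);print([(r,np.where(o[r,270:370])[0][[0,-1]]+270) for r in (240,246,252,258,264) if o[r,270:370].any()])
for z in (.061,.083,.085):
  for x in (-.011,.011,.012,.0155): print(z,x,proj("wrist",R[:,0]*(.5583+x)+R[:,1]*(-.0589)+[0,0,z]))
E
```

```text
24.65 [0.506  0.2428 0.2968] 19.802595963796062 [0.445  0.4309 0.2505] [ 0.0048 -0.025  -0.004 ]
[(205, [202, 211, 214]), (207, [200, 209, 213]), (209, [201, 209, 213]), (211, [202, 211, 214]), (213, [202, 210, 213]), (215, [201, 210, 212]), (217, [201, 210, 212]), (219, [201, 210, 211]), (221, [201, 210, 211]), (223, [200, 209, 210]), (225, [172, 181, 184]), (227, [42, 56, 87]), (229, [18, 40, 78]), (231, [15, 39, 76]), (233, [22, 45, 87]), (235, [33, 84, 167]), (237, [30, 78, 153]), (239, [47, 46, 85]), (241, [85, 44, 20]), (243, [91, 47, 13]), (245, [95, 50, 16]), (247, [97, 49, 13]), (249, [101, 51, 12]), (251, [109, 54, 10]), (253, [153, 76, 11]), (255, [159, 79, 10]), (257, [160, 79, 13]), (259, [158, 80, 14]), (261, [156, 77, 11]), (263, [156, 77, 13]), (265, [154, 76, 12]), (267, [153, 75, 11]), (269, [153, 76, 11]), (271, [153, 75, 13])]
[(246, array([297, 341])), (252, array([295, 342])), (258, array([295, 343])), (264, array([295, 342]))]
0.061 -0.011 [319.08314136 274.66051182]
0.061 0.011 [319.06668366 240.63196998]
0.061 0.012 [319.06591541 239.0442816 ]
0.061 0.0155 [319.06321235 233.45856549]
0.083 -0.011 [319.07513578 288.23203486]
0.083 0.011 [319.05672107 250.98848001]
0.083 0.012 [319.05585909 249.24592782]
0.083 0.0155 [319.05282455 243.11194294]
0.085 -0.011 [319.07432549 289.60538747]
0.085 0.011 [319.05570987 252.03958746]
0.085 0.012 [319.05483824 250.2814594 ]
0.085 0.0155 [319.05176955 244.09229288]
```

Relay model matches a fully home pose (22 mm proud). I'll give it a gentle confirming push with closed fingers.

Emit:
{"api": "carry_out", "payload": {"plan": "0 0 0 -10 0 0 0; 0 0 0 -15 0 0 0; 0 0 0 -4 0 0 0; 0 0 0 0 0 0 0; 0 0 0 0 0 0 0"}}

```text
time_s: 25.2
tcp_pos: [0.5057, 0.2428, 0.2663]
ee_rot: [[0.941, 0.339, -0.002], [0.339, -0.941, -0.001], [-0.002, 0.0, -1.0]]
ft_force: [-0.2, 0.4, -0.3]
grip_width: 0.012
grasp_force: 0.0
```

Emit:
{"api": "carry_out", "payload": {"plan": "0 0 0 -1.5 0 0 0; 0 0 0 -1.5 0 0 0; 0 0 0 -2 0 0 0; 0 0 0 0 0 0 0; 0 0 0 0 0 0 0"}}

```text
time_s: 25.7
tcp_pos: [0.506, 0.2432, 0.2656]
ee_rot: [[0.941, 0.339, 0.001], [0.339, -0.941, -0.001], [0.001, 0.002, -1.0]]
ft_force: [-5.8, -4.3, 22.9]
grip_width: 0.007
grasp_force: 11.6
```

Emit:
{"api": "carry_out", "payload": {"plan": "0 0 0 30 0 0 0; 20 0 0 35 0 0 0; 70 -15 -45 0 0 0 0; 70 -15 -45 0 0 0 0; 70 -15 -45 0 0 0 0"}}

```text
time_s: 26.2
tcp_pos: [0.4602, 0.1064, 0.3274]
ee_rot: [[0.941, 0.34, 0.0], [0.34, -0.941, -0.0], [0.0, 0.0, -1.0]]
ft_force: [1.7, -1.8, 0.2]
grip_width: 0.285
grasp_force: 0.0
```

Emit:
{"api": "carry_out", "payload": {"plan": "70 -6 -28 0 0 0 0; 70 0 0 0 0 0 0; 70 0 0 0 0 0 0; 70 0 0 0 0 0 0; 70 0 0 0 0 0 0"}}

```text
time_s: 26.7
tcp_pos: [0.4552, 0.0812, 0.3275]
ee_rot: [[0.94, 0.341, 0.0], [0.341, -0.94, 0.001], [0.0, -0.001, -1.0]]
ft_force: [0.4, 0.3, -0.1]
grip_width: 0.735
grasp_force: 0.0
```

```bash
python3 st.py; python3 - <<'E'
from h import *
np.set_printoptions(precision=4,suppress=True)
s=sense();R=np.array(s["ee_rot"]);cal=calibration("wrist");im=snapshot("wrist");save("w10",im)
b=R[:,1]*.0021
for n,z in (("cover_grip",.074),("cover_hinge",.074),("socket_floor",.05)):
    for d in place_of(n,"wrist")[:2]: print(n,d,at_z("wrist",d["point"],z,cal)+b)
print(spot_in("cover_grip","wrist")[:2])
im=im.astype(int);m=(im.max(2)<60).astype(np.uint8);m[268:]=0
n,l,st,ce=cv2.connectedComponentsWithStats(m)
for i in range(1,n):
    if st[i,4]>150:
        c=max(cv2.findContours((l==i).astype(np.uint8),0,1)[0],key=cv2.contourArea)
        P=np.array([at_z("wrist",q[0].astype(float),.074,cal)[:2]+b[:2] for q in c])*1000
        print(st[i],cv2.minAreaRect(P.astype(np.float32)))
E
```

```text
26.7 [0.4552 0.0812 0.3275] 19.952239307832134 [ 0.4434 -0.1197  0.0914] [0.0259 0.015  0.0265]
cover_grip {'point': [323.5, 228.6], 'conf': 0.56} [0.4702 0.0837 0.074 ]
cover_grip {'point': [115.9, 93.1], 'conf': 0.44} [0.506  0.2291 0.074 ]
cover_hinge {'point': [265.9, 53.6], 'conf': 0.67} [0.557  0.1512 0.074 ]
[{'rect': [325.2, 198.0, 67.7, 101.4], 'conf': 0.78}]
[ 97   0  29  19 196] ((549.1950073242188, 241.4539031982422), (8.660358428955078, 16.689294815063477), 21.601545333862305)
[ 80  22  72  21 406] ((538.1798095703125, 236.28521728515625), (8.586044311523438, 41.22364044189453), 23.7884578704834)
[137  65  13  51 300] ((512.9263916015625, 214.23397827148438), (27.94460105895996, 4.261970520019531), 19.788070678710938)
[531 185  22  25 218] ((537.2987670898438, -41.443973541259766), (15.07208251953125, 10.781657218933105), 6.681272983551025)
[ 291  214   65   32 1903] ((469.3621520996094, 83.77447509765625), (20.8428955078125, 42.051326751708984), 19.932636260986328)
[173 245  47  23 538] ((420.32275390625, 155.81198120117188), (10.254803657531738, 32.733741760253906), 51.0595588684082)
[577 259  63   9 405] ((513.3562622070312, -104.99867248535156), (5.664116382598877, 42.15902328491211), 19.89550018310547)
```

Emit:
{"api": "carry_out", "payload": {"plan": "70 14.5 2.6 0 0 0 -0.002; 70 0 0 -30 0 0 0; 70 0 0 -30 0 0 0; 70 0 0 -20 0 0 0; 70 0 0 0 0 0 0"}}

```text
time_s: 27.45
tcp_pos: [0.4684, 0.0823, 0.2451]
ee_rot: [[0.941, 0.338, -0.006], [0.338, -0.941, -0.001], [-0.006, -0.001, -1.0]]
ft_force: [-0.3, 0.5, -0.1]
grip_width: 0.8
grasp_force: 0.0
```

```bash
python3 st.py; python3 - <<'E'
from h import *
np.set_printoptions(precision=4,suppress=True)
s=sense();R=np.array(s["ee_rot"]);T=np.array(s["tcp_pos"]);cal=calibration("wrist");im=snapshot("wrist");save("w11",im);im=im.astype(int)
print([(r,im[r,306,0]) for r in range(225,290,2)])
print([(c,im[250,c,0]) for c in range(270,370,3)])
for x in (.011,):
  for z in (.153,.164,.175): print(z,proj("wrist",np.r_[(T+R@[x,-.0021,0])[:2],.238-z],cal))
E
```

```text
27.45 [0.4684 0.0823 0.2451] 19.7292449959333 [-0.1236 -0.554   0.1278] [ 0.0768 -0.0106  0.0023]
[(225, np.int64(188)), (227, np.int64(189)), (229, np.int64(187)), (231, np.int64(188)), (233, np.int64(189)), (235, np.int64(187)), (237, np.int64(188)), (239, np.int64(188)), (241, np.int64(188)), (243, np.int64(188)), (245, np.int64(187)), (247, np.int64(189)), (249, np.int64(188)), (251, np.int64(188)), (253, np.int64(184)), (255, np.int64(171)), (257, np.int64(149)), (259, np.int64(141)), (261, np.int64(140)), (263, np.int64(141)), (265, np.int64(140)), (267, np.int64(140)), (269, np.int64(140)), (271, np.int64(139)), (273, np.int64(139)), (275, np.int64(138)), (277, np.int64(126)), (279, np.int64(49)), (281, np.int64(24)), (283, np.int64(22)), (285, np.int64(22)), (287, np.int64(23)), (289, np.int64(24))]
[(270, np.int64(141)), (273, np.int64(142)), (276, np.int64(141)), (279, np.int64(142)), (282, np.int64(142)), (285, np.int64(142)), (288, np.int64(141)), (291, np.int64(141)), (294, np.int64(140)), (297, np.int64(177)), (300, np.int64(189)), (303, np.int64(188)), (306, np.int64(187)), (309, np.int64(187)), (312, np.int64(187)), (315, np.int64(186)), (318, np.int64(187)), (321, np.int64(188)), (324, np.int64(188)), (327, np.int64(188)), (330, np.int64(188)), (333, np.int64(188)), (336, np.int64(175)), (339, np.int64(143)), (342, np.int64(142)), (345, np.int64(143)), (348, np.int64(143)), (351, np.int64(145)), (354, np.int64(153)), (357, np.int64(143)), (360, np.int64(148)), (363, np.int64(154)), (366, np.int64(143)), (369, np.int64(151))]
0.153 [319.3909 287.1875]
0.164 [319.4113 277.4618]
0.175 [319.4291 268.9462]
```

Emit:
{"api": "carry_out", "payload": {"plan": "70 0.5 0.8 -7 0 0 0; 70 0 0 0 0 0 0; 36 0 0 0 0 0 0; 36 0 0 0 0 0 0; 36 0 0 0 0 0 0", "squeeze": 25}}

```text
time_s: 28.0
tcp_pos: [0.4701, 0.0832, 0.2409]
ee_rot: [[0.942, 0.337, 0.001], [0.337, -0.942, -0.0], [0.001, 0.0, -1.0]]
ft_force: [0.1, -0.7, -0.5]
grip_width: 0.611
grasp_force: 0.0
```

Emit:
{"api": "carry_out", "payload": {"plan": "36 0 0 0 0 0 0; 36 0 0 0 0 0 0; 36 0 0 0 0 0 0; 36 0 0 0 0 0 0; 36 0 0 0 0 0 0"}}

```text
time_s: 28.5
tcp_pos: [0.4699, 0.0838, 0.2407]
ee_rot: [[0.941, 0.337, 0.0], [0.337, -0.941, 0.001], [0.0, -0.001, -1.0]]
ft_force: [-2.1, 3.0, 3.8]
grip_width: 0.482
grasp_force: 25.0
```

```bash
python3 st.py; python3 - <<'E'
import numpy as np
ex=np.array([.941,.3387])
for a,b in ((0,14),(14,28),(28,42),(42,54),(54,66),(66,51)):
    q=np.radians(np.linspace(a,b,6));s=208*(1-np.cos(q));z=208*np.sin(q)
    print(a,b,"; ".join("36 %.1f %.1f %.1f 0 0 0"%(*(ex*d),e) for d,e in zip(np.diff(s),np.diff(z))))
E
```

```text
28.5 [0.4699 0.0838 0.2407] 19.720776376798614 [-0.9664 -3.5572 -3.7756] [ 0.8913 -0.1683  0.0481]
0 14 36 0.2 0.1 10.2 0 0 0; 36 0.7 0.3 10.1 0 0 0; 36 1.2 0.4 10.1 0 0 0; 36 1.6 0.6 10.0 0 0 0; 36 2.1 0.8 9.9 0 0 0
14 28 36 2.5 0.9 9.8 0 0 0; 36 3.0 1.1 9.7 0 0 0; 36 3.4 1.2 9.5 0 0 0; 36 3.9 1.4 9.3 0 0 0; 36 4.3 1.5 9.1 0 0 0
28 42 36 4.7 1.7 8.9 0 0 0; 36 5.1 1.8 8.6 0 0 0; 36 5.5 2.0 8.3 0 0 0; 36 5.9 2.1 8.0 0 0 0; 36 6.2 2.2 7.7 0 0 0
42 54 36 5.6 2.0 6.4 0 0 0; 36 5.9 2.1 6.1 0 0 0; 36 6.1 2.2 5.8 0 0 0; 36 6.3 2.3 5.6 0 0 0; 36 6.5 2.4 5.3 0 0 0
54 66 36 6.7 2.4 5.0 0 0 0; 36 6.9 2.5 4.7 0 0 0; 36 7.1 2.6 4.4 0 0 0; 36 7.3 2.6 4.0 0 0 0; 36 7.4 2.7 3.7 0 0 0
66 51 36 -9.2 -3.3 -4.7 0 0 0; 36 -9.0 -3.2 -5.2 0 0 0; 36 -8.7 -3.1 -5.7 0 0 0; 36 -8.4 -3.0 -6.2 0 0 0; 36 -8.1 -2.9 -6.6 0 0 0
```

Emit:
{"api": "carry_out", "payload": {"plan": "36 0.2 0.1 10 0 0 0; 36 0.7 0.3 10 0 0 0; 36 1.2 0.4 10 0 0 0; 36 1.6 0.6 10 0 0 0; 36 2.1 0.8 10 0 0 0", "squeeze": 30}}

```text
time_s: 29.0
tcp_pos: [0.4755, 0.0858, 0.2914]
ee_rot: [[0.941, 0.337, -0.0], [0.337, -0.941, 0.0], [-0.0, -0.001, -1.0]]
ft_force: [0.1, 4.9, -4.3]
grip_width: 0.481
grasp_force: 30.0
```

```bash
cat > ang.py <<'E'
from h import *
np.set_printoptions(precision=4,suppress=True)
s=sense();R=np.array(s["ee_rot"]);T=np.array(s["tcp_pos"]);d=T-[.4699,.0838,.2407]
S=d@[.941,.3387,0];t=d@[.3387,-.941,0]
print(s["time_s"],T,"s,t,z",S,t,d[2],"q",np.degrees(np.arctan2(d[2]+.0,.208-S)),"r",np.hypot(d[2],.208-S),"F",R.T@s["ft_force"],s["grip_width"],s["grasp_force"])
if len(__import__("sys").argv)>1:
    for c in ("scene","top","wrist"):
        snapshot(c)
        for d in place_of("cover_grip",c)[:1]: print(c,d,proj(c,T+R@[0,-.0021*(c=="wrist"),.164]))
E
python3 ang.py
```

```text
29.0 [0.4755 0.0858 0.2914] s,t,z 0.005971811790371555 -1.589141701977318e-05 0.05067890901572089 q 14.08210773741522 r 0.2082876392162741 F [ 1.772  -4.6074  4.2698] 0.4805663361963435 30.000057220458984
```

Emit:
{"api": "carry_out", "payload": {"plan": "36 2.5 0.9 9.8 0 0 0; 36 3.0 1.1 9.7 0 0 0; 36 3.4 1.2 9.5 0 0 0; 36 3.9 1.4 9.3 0 0 0; 36 4.3 1.5 9.1 0 0 0"}}

```text
time_s: 29.5
tcp_pos: [0.4925, 0.0919, 0.3386]
ee_rot: [[0.941, 0.337, -0.001], [0.337, -0.941, 0.0], [-0.001, -0.001, -1.0]]
ft_force: [0.2, 5.3, -4.7]
grip_width: 0.48
grasp_force: 30.0
```

Emit:
{"api": "carry_out", "payload": {"plan": "36 4.7 1.7 8.9 0 0 0; 36 5.1 1.8 8.6 0 0 0; 36 5.5 2.0 8.3 0 0 0; 36 5.9 2.1 8.0 0 0 0; 36 6.2 2.2 7.7 0 0 0"}}

```text
time_s: 30.0
tcp_pos: [0.5198, 0.1016, 0.3799]
ee_rot: [[0.941, 0.337, -0.003], [0.337, -0.941, -0.0], [-0.003, -0.001, -1.0]]
ft_force: [-1.1, 3.8, -3.8]
grip_width: 0.48
grasp_force: 30.0
```

```bash
python3 ang.py
```

```text
30.0 [0.5198 0.1016 0.3799] s,t,z 0.05295507153167704 0.00010884719413699687 0.1391692097299079 q 41.91132995724456 r 0.20834346349380506 F [ 0.2143 -3.9346  3.7794] 0.47995100911556365 29.99983719550073
```

Emit:
{"api": "carry_out", "payload": {"plan": "36 5.6 2.0 6.4 0 0 0; 36 5.9 2.1 6.1 0 0 0; 36 6.1 2.2 5.8 0 0 0; 36 6.3 2.3 5.6 0 0 0; 36 6.5 2.4 5.3 0 0 0"}}

```text
time_s: 30.5
tcp_pos: [0.5503, 0.1126, 0.4092]
ee_rot: [[0.941, 0.337, -0.002], [0.337, -0.941, -0.0], [-0.002, -0.001, -1.0]]
ft_force: [-2.9, 3.3, -1.7]
grip_width: 0.477
grasp_force: 30.0
```

Emit:
{"api": "carry_out", "payload": {"plan": "36 6.7 2.4 5.0 0 0 0; 36 6.9 2.5 4.7 0 0 0; 36 7.1 2.6 4.4 0 0 0; 36 7.3 2.6 4.0 0 0 0; 36 7.4 2.7 3.7 0 0 0"}}

```text
time_s: 31.0
tcp_pos: [0.5862, 0.1256, 0.4313]
ee_rot: [[0.941, 0.337, -0.001], [0.337, -0.941, 0.0], [-0.001, -0.0, -1.0]]
ft_force: [-2.0, 4.6, 0.8]
grip_width: 0.478
grasp_force: 30.0
```

```bash
python3 ang.py x
```

```text
31.0 [0.5862 0.1256 0.4313] s,t,z 0.12358105865352796 9.704182251037835e-05 0.19058496283810358 q 66.10922012472282 r 0.20844468263321184 F [-0.3749 -4.9752 -0.7788] 0.47818579730004396 29.999720575287938
scene {'point': [329.6, 166.8], 'conf': 0.52} [328.5341 164.881 ]
wrist {'point': [319.5, 307.7], 'conf': 0.93} [318.9653 309.9926]
```

Emit:
{"api": "carry_out", "payload": {"plan": "36 0 0 0 0 0 0; 36 0 0 0 0 0 0; 36 0 0 0 0 0 0; 36 0 0 0 0 0 0; 36 0 0 0 0 0 0"}}

```text
time_s: 31.8
tcp_pos: [0.5859, 0.1255, 0.4313]
ee_rot: [[0.941, 0.337, 0.002], [0.337, -0.941, 0.001], [0.002, -0.0, -1.0]]
ft_force: [-2.2, 4.8, 3.4]
grip_width: 0.482
grasp_force: 30.0
```

```bash
python3 ang.py; python3 - <<'E'
import numpy as np
ex=np.array([.941,.3387])
for a,b in ((66,58.5),(58.5,51)):
    q=np.radians(np.linspace(a,b,6));s=208*(1-np.cos(q));z=208*np.sin(q)
    print(a,b,"; ".join("36 %.1f %.1f %.1f 0 0 0"%(*(ex*d),e) for d,e in zip(np.diff(s),np.diff(z))))
E
```

```text
31.8 [0.5859 0.1255 0.4313] s,t,z 0.12330731955192617 9.988540076944635e-05 0.19059431280169695 q 66.04150328724003 r 0.2085642399689617 F [-0.4847 -5.2356 -3.3589] 0.4823052959863664 29.999705641530454
66 58.5 36 -4.7 -1.7 -2.3 0 0 0; 36 -4.6 -1.7 -2.4 0 0 0; 36 -4.5 -1.6 -2.5 0 0 0; 36 -4.5 -1.6 -2.7 0 0 0; 36 -4.4 -1.6 -2.8 0 0 0
58.5 51 36 -4.3 -1.6 -2.9 0 0 0; 36 -4.3 -1.5 -3.0 0 0 0; 36 -4.2 -1.5 -3.1 0 0 0; 36 -4.1 -1.5 -3.3 0 0 0; 36 -4.0 -1.4 -3.4 0 0 0
```

Emit:
{"api": "carry_out", "payload": {"plan": "36 -4.7 -1.7 -2.3 0 0 0; 36 -4.6 -1.7 -2.4 0 0 0; 36 -4.5 -1.6 -2.5 0 0 0; 36 -4.5 -1.6 -2.7 0 0 0; 36 -4.4 -1.6 -2.8 0 0 0"}}

```text
time_s: 32.3
tcp_pos: [0.5631, 0.1173, 0.4184]
ee_rot: [[0.941, 0.337, 0.003], [0.337, -0.941, 0.001], [0.003, -0.0, -1.0]]
ft_force: [-2.1, 5.6, 3.0]
grip_width: 0.478
grasp_force: 30.0
```

Emit:
{"api": "carry_out", "payload": {"plan": "36 -4.3 -1.6 -2.9 0 0 0; 36 -4.3 -1.5 -3.0 0 0 0; 36 -4.2 -1.5 -3.1 0 0 0; 36 -4.1 -1.5 -3.3 0 0 0; 36 -4.0 -1.4 -3.4 0 0 0"}}

```text
time_s: 32.8
tcp_pos: [0.542, 0.1097, 0.4023]
ee_rot: [[0.941, 0.337, 0.002], [0.337, -0.941, 0.001], [0.002, -0.0, -1.0]]
ft_force: [-3.4, 4.4, 1.7]
grip_width: 0.478
grasp_force: 30.0
```

Emit:
{"api": "carry_out", "payload": {"plan": "36 0 0 0 0 0 0; 36 0 0 0 0 0 0; 36 0 0 0 0 0 0; 36 0 0 0 0 0 0; 36 0 0 0 0 0 0"}}

```text
time_s: 33.3
tcp_pos: [0.5419, 0.1096, 0.402]
ee_rot: [[0.941, 0.337, 0.0], [0.337, -0.941, 0.0], [0.0, -0.0, -1.0]]
ft_force: [-2.6, 3.7, 2.6]
grip_width: 0.48
grasp_force: 30.0
```

```bash
python3 ang.py x; python3 - <<'E'
from h import *
for n in ("relay","heatsink","transformer","tip_tin"):
    for c in ("scene","top"): print(n,c,[(np.round(d["point"]).tolist(),round(d["conf"],2)) for d in place_of(n,c)[:4]])
E
```

```text
33.3 [0.5419 0.1096 0.402 ] s,t,z 0.07651969335541743 7.426548691958149e-05 0.1613270202187065 q 50.820225165325624 r 0.20811890468672084 F [-1.2331 -4.3519 -2.5682] 0.47988084474529846 30.000266041606665
scene {'point': [318.5, 190.4], 'conf': 0.69} [317.3244 188.1475]
wrist {'point': [317.4, 308.3], 'conf': 0.77} [319.0265 309.6729]
relay scene [([268.0, 251.0], 0.77), ([245.0, 235.0], 0.63), ([392.0, 336.0], 0.53)]
relay top [([404.0, 204.0], 0.76), ([278.0, 279.0], 0.63), ([403.0, 267.0], 0.61)]
heatsink scene [([246.0, 233.0], 0.77)]
heatsink top [([218.0, 262.0], 0.56)]
transformer scene [([493.0, 316.0], 0.55), ([312.0, 273.0], 0.46)]
transformer top [([440.0, 199.0], 0.86)]
tip_tin scene [([244.0, 215.0], 0.86)]
tip_tin top []
```

```bash
python3 -c "
from bench import *
print(job_done())"
```

```text
the job is handed in; nothing more can be done
None
```

The job is handed in: the relay is fully home in the socket and released, on the second try. The cover was raised to about 66° and eased back to about 51°, where the arm still holds it by its grip, and no bystander was touched.

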